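Divert the beads, pack and shut the kit case

ROBOT

A 6-joint arm with a two-finger parallel gripper is mounted at the origin on the work surface. World frame = base frame: x ahead of the robot, y to its left, z up, the work surface at z = 0. Lengths are in m, angles in rad, forces in N, time in s.
With the tool pointing down it reaches from about 0.35 to 0.975 m from the base axis. Payload 4.9 kg.
Tool frame: the origin (TCP) lies at the very end of the fingers, on their centre line; the grasp point (between the pads) lies 19 mm behind it; z points along the fingers, y is the line along which they close (so a half turn about z gives the same grasp; the last joint's range is limited). The gripper opens to 85 mm and grips with 20 to 120 N. Pads are 22 mm wide; open, the fingers measure 114 mm over their backs; the gripper's body (76 mm by 85 mm) begins 54 mm behind the grasp point. The pads swing forward as they close: fully open they stand 13 mm farther back than shut.
Start: joints at [1.134, 0.053, 1.613, -0, 1.476, -0.119], TCP at [0.195, 0.594, 0.231] pointing down, gripper open.
Joint ranges: [-3.01, 3.01], [-1.01, 2.22], [0.06, 2.58], [-1.02, 4.17], [0.09, 2.62], [-3.14, 3.14]. Speed limits (rad/s): [2.57, 2.57, 3.14, 3.14, 3.14, 3.14].

INTERFACE

Orientations are given as a unit quaternion [w, x, y, z].
In Python, from plant import state, optics, ticket, nets gives the robot as it stands. The module is installed in compiled form; this text tells all that it offers.
- The arm moves only by the shell command python3 -m inch 'ROWS' [OPENING]. ROWS is JSON, a list of rows, each an object of numbers: "dx", "dy", "dz": the shift along the tool's x, y, z as a fraction of full scale; "rx", "ry", "rz": the turn, a rotation vector about the tool's x, y, z as a fraction of full scale. In form: [{"dx": .., "dy": .., "dz": .., "rx": .., "ry": .., "rz": ..}, ...]. A call has 1 to 5 rows; each row is the pose to reach, as a shift and turn from the pose commanded when the call began, along the tool's axes at that moment; what a row does not reach only later rows make up. Full scale, the value 1, is 0.8 m for a shift and 1.5 rad for a turn. A row lasts 1/10 s, in which the tool goes at most 50 mm and 8.59 degrees, less where a joint would pass 70% of its speed; a pose out of reach is approached as far as the arm can. A call with a number of a shift or a turn outside -1 to 1 is refused whole. A call with a gripper value outside its range is refused whole. OPENING is the opening, from -1 (shut) to 1 (fully open), set as the call begins (- or left out, the last holds). The fingers move at their own pace and stop on an object; the grip force is fixed at half the most. Time passes only in rows, so rows that repeat a pose let the fingers close. It gives the time, the measured TCP pose, the force, the opening and the grip force at its end, in the units of the state.
- state(): the state, without advancing time (a new reading comes with each control period).
- optics.grab_frame(name): name is "scene" or "top" or "wrist"; returns the picture (400x640x3 uint8, red, green, blue); there is no depth.
- optics.camera_info(name): a dict with "fx", "fy", "cx", "cy" (pixels), "k1" (the pictures are not rectified: a ray, as slopes to the right and down, at radius r is drawn at 1 + k1 r^2 times it, then the intrinsics apply), "R" (3x3) and "t" (3): a world point X has camera coordinates R X + t. Camera axes: x right, y down, z forward; pixel columns grow to the right and rows downward; lengths in m; the calibration is good to about 2 mm. A picture is of the moment at which its call begins: read the wrist's pose just before it. camera_info takes no time and is no camera call; for the wrist camera it gives the pose at the moment of the call.
- ticket.job_done(): hands the job in; it is judged then, once.
Trained networks look in the newest picture that a camera, given by its name, has taken for a name from the list of things; names that differ only in an ending like _2 or _b are one class to them, and where a whole thing is asked for, a point or a joint stands for the part that bears it (a point fixed in the world has none). Each returns a list of dicts, best first, with "confidence" (0 to 1); they miss things now and then, are a little off and sometimes report something else, mostly with a low value. They report only what shows in the picture. A call takes as long as a camera call. They do not tell look-alikes from the thing itself.
- nets.boxes_of(camera, name): "bbox" ([centre column, centre row, width, height] in pixels, round what is visible of it).
- nets.outline_of(camera, name): "pixels" (400x640 bool, what is visible of it) and "bbox" ([centre column, centre row, width, height] in pixels, round what is visible of it).
The state is a dict: "time": time; "joint_pos": joint angles; "joint_vel": joint speeds; "joint_efforts": joint torques, N m; "tool_pos": TCP position; "tool_rot": TCP orientation; "contact_force": force on the tool from outside, world axes, zero at the start; "ft_torque": the same for the moment, N m; "gripper_width": opening from 0.0 (shut) to 1.0 (fully open); "grasp_force": force on a finger pad.
Only numpy, scipy, OpenCV 4.12 (cv2) and the standard library are available. Lean on these libraries where they do the work, as an engineer would, in place of code of your own. Each camera call takes 0.05 s, during which the arm holds its last target. There are 200 camera calls.

TASK

Set the chute's flap and pour the pan of large beads down the chute into the hinged case, and with the flap over to the other side send the pan of small beads down it into the open stock tray; put each empty pan back upright on the felt mat. Lay the wooden toggles down in the case as well, before or after the beads, and when all that belongs in it is in and nothing stands above its rim, shut the lid fully. Beads go by way of the chute, not straight into the case or tray, and the other things on the table stay where they are.

Things in the scene. Friction and masses are not known exactly. Their poses are not given: they have to be found in the camera images.
- chute: Wooden chute, fixed, open on top. Origin on table under its middle; +x = downstream. Its 250 mm board slopes down 22 deg; surface 119 mm above the table at x=0, 166 at the upper end (x=-116), 72 at the lower edge (x=+116). Rails 35 mm, back wall 40 mm high. The upper end is a hopper 130 mm wide (pour in near x=-85, y=0), then a 62 mm throat, a fork, and exits at y=+72 and y=-72, 55 mm wide
- flap (a joint): Diverter flap in the throat: upright plate 85 mm long, hinged at the fork, pointing upstream. 0 = middle, stops at -0.36 and +0.36 rad. Fully positive closes the chute's -y exit and sends parts to its +y exit; fully negative sends them to the -y exit. Stays where it is left; about 1 N at its pin moves it
- flap_pin (a point): Grip point on the flap's upright wooden pin (14 mm thick, 46 mm long, square to the sloping board). 15 mm below the pin's top, 28 mm above the rails' tops, 55 mm upstream of the flap's hinge axis (which is square to the board, 35 mm along it downstream of its middle); moves 19 mm to each side of the middle
- case: Dark wooden hinged case, fixed at either exit: 115 (x) x 125 (y) x 56 mm high, walls and floor 5 mm, open on top while its lid is up. Origin at the centre of its underside; -x side 4 mm from the chute's lower edge, hinge along the top of the +x side
- lid (a joint): Case lid: 0 = shut, grows opening, 1.57 = upright; starts about upright. Board 115 x 125 x 8 mm, flush with the case when shut; hinge line along the case's y at its x=+57.5 mm, 56.5 mm above its underside. Brass knob (28 mm wide, 43 high) mid outer face, 85 mm from the hinge. Stiff hinge: stays where left, 1 to 3 N at the free edge moves it; push it all the way down
- tray: Light wooden open stock tray, no lid, fixed at the other exit: 115 x 125 x 56 mm, walls and floor 5 mm. Origin at the centre of its underside, axes like the case's
- mat: Grey felt mat, 230 x 230 x 3 mm, fixed; both pans stand on it. Origin at the centre of its underside
- pan_a: Aluminium scoop pan (small dustpan) with the large beads, 0.12 kg. Origin at its underside; +x = pouring direction. 66 mm wide, x=-46 to +52; walls 24 mm high at back and sides; in front the floor turns up 18 deg to a lip 12 mm high. Handle: bar along x behind it, 14 wide, 22 tall, x=-46 to -101, its middle 24 mm above the underside. Beads roll out when it is tipped nose-down 45 deg or more
- pan_b: Second scoop pan, the same as pan_a in every size, with the small beads
- big0: Large round clay bead, 26 mm across, 22 g; origin at its centre. Two to four are present, all in pan_a
- big1: Large round clay bead, 26 mm across, 22 g; origin at its centre. Two to four are present, all in pan_a
- big2: Large round clay bead, 26 mm across, 22 g; origin at its centre. Two to four are present, all in pan_a
- big3: Large round clay bead, 26 mm across, 22 g; origin at its centre. Two to four are present, all in pan_a
- small0: Small round clay bead, 18 mm across, 10 g; origin at its centre. Two or three are present, all in pan_b
- small1: Small round clay bead, 18 mm across, 10 g; origin at its centre. Two or three are present, all in pan_b
- small2: Small round clay bead, 18 mm across, 10 g; origin at its centre. Two or three are present, all in pan_b
- toggle0: Wooden toggle, a bar 56 (x) x 18 (y) x 14 (z) mm lying flat on the table; origin at its centre. One to three are present
- toggle1: Wooden toggle, a bar 56 (x) x 18 (y) x 14 (z) mm lying flat on the table; origin at its centre. One to three are present
- toggle2: Wooden toggle, a bar 56 (x) x 18 (y) x 14 (z) mm lying flat on the table; origin at its centre. One to three are present
- scissors: Bystander, to be left alone: pink-handled scissors, 125 mm long, lying flat; origin on its underside, in the middle
- bobbin: Bystander, to be left alone: empty wooden bobbin, 48 mm across, 42 mm high; origin on its underside, in the middle
- glue: Bystander, to be left alone: white glue bottle, 40 mm across, 100 mm high; origin on its underside, in the middle
- tin: Bystander, to be left alone: round screw-lid tin, 66 mm across, 35 mm high; origin on its underside, in the middle
- tape: Bystander, to be left alone: yellow round tape measure, 58 mm across, 18 mm high; origin on its underside, in the middle
Things that resemble listed ones, but are neither listed nor needed, are in the scene too. What is shaped like the tray but pink is not meant. What is shaped like the pan_b but blue is not meant.

How it is judged:
By the outcome, as a careful person would: the job done as asked, in the order asked, and still so for the second after the job is handed in, with the robot touching nothing.
Of big0, big1, big2, big3 only 2 to 4 are there at a start; the rules pass over those that are not, and their reading is None.
Of small0, small1, small2 only 2 to 3 are there at a start; the rules pass over those that are not, and their reading is None.
Of toggle0, toggle1, toggle2 only 1 to 3 are there at a start; the rules pass over those that are not, and their reading is None.
At some moment in a run one of toggle0, toggle1, toggle2 may be knocked a few centimetres aside while the robot is not near it.
It also fails if it takes over 210 s, if anything falls off the work surface, if the arm or the gripper's body presses on something with over 40 N, if the wrist force passes 120 N, or if a joint passes its speed limit or range.

## Working session

There is one attempt and no reset: what is moved stays moved. The work goes in short steps, Python scripts to look and compute and a shell command to move; the robot and the scene stay as the last step left them, time stands still between calls to the robot, and variables do not carry over. Pictures are saved under pics/ and viewed, at most 14 in all, crops included, and the job is handed in when it is done.

```bash
mkdir -p pics; ls; cat > h.py <<'E'
import numpy as np, cv2
from plant import state, optics, ticket, nets
from scipy.spatial.transform import Rotation as Ro
def ray(cam,uv,ci=None):
    c=ci or optics.camera_info(cam)
    K=np.array([[c['fx'],0,c['cx']],[0,c['fy'],c['cy']],[0,0,1.]])
    xd=(np.array(uv,float)-[c['cx'],c['cy']])/[c['fx'],c['fy']]
    x=xd.copy()
    for _ in range(20): x=xd/(1+c['k1']*(x@x))
    R=np.array(c['R']);t=np.array(c['t'])
    return -R.T@t, R.T@np.array([x[0],x[1],1.])
def onz(cam,uv,z,ci=None):
    o,d=ray(cam,uv,ci); return o+d*(z-o[2])/d[2]
def proj(cam,X,ci=None):
    c=ci or optics.camera_info(cam)
    p=np.array(c['R'])@np.array(X,float)+np.array(c['t']); s=p[:2]/p[2]; s=s*(1+c['k1']*(s@s))
    return s*[c['fx'],c['fy']]+[c['cx'],c['cy']]
def snap(cam,name):
    im=optics.grab_frame(cam); cv2.imwrite('pics/'+name+'.png',im[:,:,::-1]); return im
def pose():
    s=state(); q=s['tool_rot']; return np.array(s['tool_pos']),Ro.from_quat([q[1],q[2],q[3],q[0]])
def go(p,R=None):
    "fractions for a target TCP pose"
    p0,R0=pose(); d=R0.inv().apply(np.array(p)-p0)/0.8
    r=np.zeros(3) if R is None else (R0.inv()*R).as_rotvec()/1.5
    return np.round(d,4),np.round(r,4)
E
python3 - <<'E'
from h import *
snap('top','t0');snap('scene','s0')
for c in('top','scene'):
    i=optics.camera_info(c);print(c,-np.array(i['R']).T@np.array(i['t']),i['fx'])
print(state())
E
```

```text
pics
top [0.32637879 0.0815881  1.25499206] 389.1233691027981
scene [ 1.1777658  -0.34846747  1.23082793] 415.45687080122286
{'time': 0.1, 'joint_pos': array([ 1.13401134e+00,  5.33356214e-02,  1.61419206e+00, -2.18113533e-05,
        1.47600010e+00, -1.18998161e-01]), 'joint_vel': array([-0.00110458, -0.00266393, -0.00422603, -0.00129547,  0.0040429 ,
        0.00071383]), 'joint_efforts': array([-2.71540239e-04, -3.94905531e+01, -3.71363139e+01, -1.46909210e-04,
        4.01093755e-03, -1.51775527e-05]), 'tool_pos': array([0.19504793, 0.59317533, 0.23013707]), 'tool_rot': array([-2.54991167e-04,  1.58224553e-01,  9.87402681e-01, -9.33421727e-04]), 'contact_force': array([ 0.10950315,  0.05891625, -0.18918655]), 'ft_torque': array([-0.02218324,  0.01833587, -0.06644752]), 'grasp_force': 0.0, 'gripper_width': 1.0009859275728208}
```

View pics/t0.png

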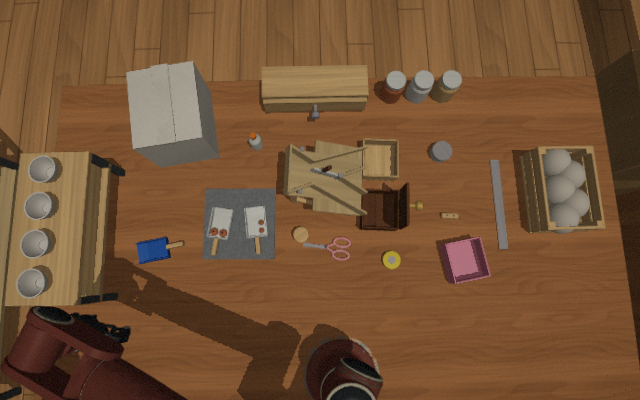

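View pics/s0.png

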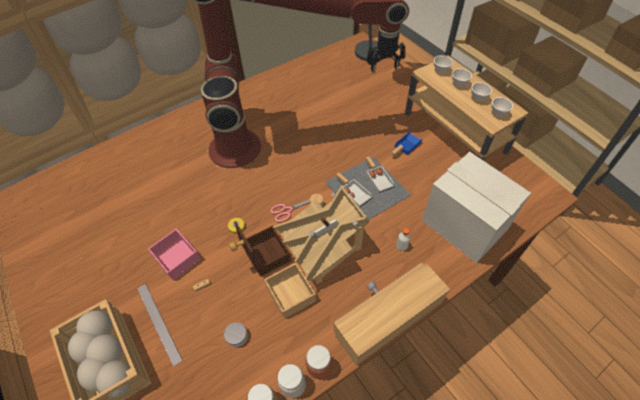

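The top view shows the chute at (330,178) flowing right, the dark case at (384,210), the tray at (380,158), the pans on the mat at (218,225) and (256,225), and a toggle at (450,216). There may be another toggle near (301,199).

```bash
python3 - <<'E'
from h import *
im=optics.grab_frame('top')
a=cv2.resize(im[130:280,190:480],None,fx=2.75,fy=2.75,interpolation=cv2.INTER_CUBIC)
cv2.imwrite('pics/t1.png',a[:,:,::-1])
optics.grab_frame('scene')
for n in['chute','flap','flap_pin','case','lid','tray','mat','pan_a','big0','small0','toggle0','scissors','bobbin']:
  for c in(('top','scene') if n in('toggle0','big0','small0','flap_pin') else ('top',)):
    print(n,c,[(np.round(r['bbox']).astype(int).tolist(),round(r['confidence'],2)) for r in nets.boxes_of(c,n)][:7])
E
```

```text
chute top [([326, 177, 79, 71], 0.63)]
flap top [([327, 173, 35, 14], 0.48)]
flap_pin top [([328, 172, 32, 14], 0.47)]
flap_pin scene [([326, 225, 27, 17], 0.71)]
case top [([391, 207, 61, 53], 0.78), ([238, 225, 66, 73], 0.55)]
lid top [([411, 206, 24, 44], 0.86), ([240, 224, 68, 70], 0.25)]
tray top [([381, 160, 38, 40], 0.68), ([464, 262, 51, 48], 0.68)]
mat top [([239, 223, 71, 73], 0.92)]
pan_a top [([219, 232, 26, 46], 0.86), ([256, 230, 26, 48], 0.84), ([161, 251, 47, 31], 0.72)]
big0 top [([224, 234, 5, 2], 0.51), ([213, 228, 6, 8], 0.45)]
big0 scene []
small0 top []
small0 scene []
toggle0 top []
toggle0 scene [([316, 200, 18, 13], 0.71)]
scissors top [([327, 250, 50, 27], 0.81), ([219, 232, 25, 47], 0.63)]
bobbin top [([300, 233, 17, 17], 0.65)]
```

View pics/t1.png

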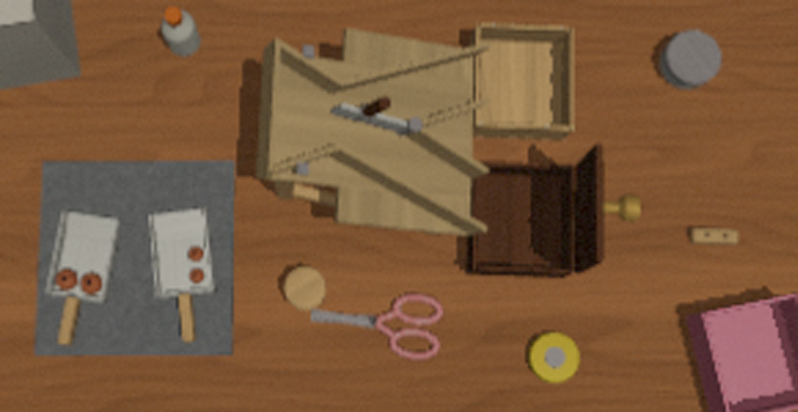

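Pan_a, on the left, holds two large beads and pan_b, on the right, two small ones. The flap's free end leans to the tray side, which is the negative setting. One toggle is at crop (714,236), and there may be another beside the hopper at crop (307,192). Next I fit the geometry.

```bash
cat > fit.py <<'E'
from h import *
from scipy.optimize import least_squares
ci=optics.camera_info('top')
f=lambda u,v: np.array([190+(u+.5)/2.75-.5,130+(v+.5)/2.75-.5])
def fit(P,U,x0):
    P=np.array(P,float)
    def W(x):
        c,s=np.cos(x[2]),np.sin(x[2]); return np.c_[x[0]+c*P[:,0]-s*P[:,1],x[1]+s*P[:,0]+c*P[:,1],P[:,2]]
    r=least_squares(lambda x:np.concatenate([proj('top',w,ci)-u for w,u in zip(W(x),U)]),x0,loss='soft_l1')
    return r.x,np.round(r.fun,1)
E
python3 - <<'E'
from fit import *
P=[(.12,.072+.0625,.056),(.235,.072+.0625,.056),(.235,.072-.0625,.056),(.12,.072-.0625,.056),
   (.12,-.072-.0625,.056),(.235,-.072-.0625,.056),(-.131,.068,.203),(-.131,-.068,.203)]
U=[f(475,25),f(573,27),f(570,135),f(477,130),f(468,273),f(571,275),f(275,40),f(260,178)]
x,r=fit(P,U,[.5,.08,-1.5]); print('chute',x,np.degrees(x[2]));print(r)
Q=lambda x,p:np.array([x[0]+np.cos(x[2])*p[0]-np.sin(x[2])*p[1],x[1]+np.sin(x[2])*p[0]+np.cos(x[2])*p[1]])
for n,p in dict(hop=(-.085,0),case=(.1775,-.072),tray=(.1775,.072)).items(): print(n,Q(x,p))
# pans: rim back corners/front corners, handle end
for n,U in dict(a=[f(63,212),f(118,218),f(101,302),f(48,293),f(65,342)],b=[f(150,215),f(206,210),f(213,292),f(159,297),f(188,340)]).items():
    P=[(.052,.033,.015),(.052,-.033,.015),(-.046,-.033,.027),(-.046,.033,.027),(-.101,0,.035)]
    y,r=fit(P,U,[.3,.4,0]); print(n,y,np.degrees(y[2]),r)
print('mat',[onz('top',f(*u),.003)[:2] for u in((44,162),(234,162),(231,354),(37,354))])
print('tog1',onz('top',f(714,236),.014), 'ends',onz('top',f(691,235),.014),onz('top',f(738,237),.014))
print('tog2?',onz('top',f(313,194),.014), onz('top',f(291,190),.014),onz('top',f(336,200),.014))
print('glue',onz('top',f(190,45),.0),'knob',onz('top',f(625,208),.14))
print('flap hinge', x)
# flap: pin top and plate
for z in(.19,.21): print('pin',z,onz('top',f(380,103),z), 'hinge px', onz('top',f(413,125),.14))
E
```

```text
chute [ 0.59495874  0.03505873 -1.61572065] -92.57397388398167
[ 0.   1.7  0.   1.8  1.8  0.4 -0.6  1.4  2.6 -5.3  2.2 -5.2 -9.6  0.1
 -6.  -2.7]
hop [0.59877602 0.11997297]
case [ 0.51506    -0.13902873]
tray [ 0.65891471 -0.14549565]
a [ 0.46988199  0.37224162 -0.14800948] -8.48031854248737 [ 0.  -0.3  0.1  0.   0.6 -0.6 -0.7  0.1 -0.1  0.9]
b [0.4705429  0.25638289 0.09543306] 5.467911461397124 [ 0.2  0.   0.2 -0.5  0.2 -0.4 -1.   0.2  0.2  0.7]
mat [array([0.58810122, 0.42453124]), array([0.58296995, 0.19697114]), array([0.35631138, 0.20183654]), array([0.36085533, 0.42721738])]
tog1 [ 0.47961732 -0.36698933  0.014     ] ends [ 0.48144518 -0.33977524  0.014     ] [ 0.47775646 -0.39544065  0.014     ]
tog2? [0.54022881 0.1032139  0.014     ] [0.5455825 0.129023  0.014    ] [0.53247236 0.07631712 0.014     ]
glue [0.7306375  0.25029739 0.        ] knob [ 0.49611719 -0.22881405  0.14      ]
flap hinge [ 0.59495874  0.03505873 -1.61572065]
pin 0.19 [0.60306536 0.02969219 0.19      ] hinge px [ 0.59103682 -0.00733562  0.14      ]
pin 0.21 [0.59786933 0.03066676 0.21      ] hinge px [ 0.59103682 -0.00733562  0.14      ]
```

```bash
python3 - <<'E'
from fit import *
P=[(.12,.072+.0625,.056),(.235,.072+.0625,.056),(.235,.072-.0625,.056),(.12,.072-.0625,.056),
   (.12,-.072-.0625,.0),(-.106,.068,.203),(-.106,-.068,.203)]
U=[f(475,25),f(573,27),f(570,135),f(477,130),f(468,273),f(275,40),f(260,178)]
x,r=fit(P,U,[.5,.08,-1.5]); print('chute',x,np.degrees(x[2]));print(r)
Q=lambda p:np.array([x[0]+np.cos(x[2])*p[0]-np.sin(x[2])*p[1],x[1]+np.sin(x[2])*p[0]+np.cos(x[2])*p[1]])
for n,p in dict(hop=(-.085,0),case=(.1775,-.072),tray=(.1775,.072),pinmid=(0.0052,0),hinge=(.0325,0)).items(): print(n,Q(p))
b=np.radians(22)
def pin(th):  # along board s, lateral y, height h from board
    s=.035-.055*np.cos(th); l=-.055*np.sin(th); h=.035+.028
    return np.r_[Q((s*np.cos(b)+h*np.sin(b),l)),.119-s*np.sin(b)+h*np.cos(b)]
for t in(-.36,0,.36):
    p=pin(t); d=np.r_[np.cos(x[2])*np.sin(b),np.sin(x[2])*np.sin(b),np.cos(b)]
    print(t,p,'top px',(proj('top',p+.015*d,ci)-[190,130])*2.75)
E
```

```text
chute [ 0.59603479  0.03579439 -1.61125826] -92.31829777436046
[-0.4  1.2 -0.4  1.2  1.5 -0.3 -0.9  0.9  0.4 -3.8 -1.1  0.1  2.9 -2.7]
hop [0.59947312 0.12072482]
case [ 0.51691369 -0.13864787]
tray [ 0.66079583 -0.1444728 ]
pinmid [0.59582445 0.03059864]
hinge [0.59472014 0.00332099]
-0.36 [0.61505724 0.02669197 0.18358397] top px [387.51466991  88.91435917]
0 [0.59583025 0.03074199 0.18490471] top px [384.18664856 106.95761646]
0.36 [0.5763388  0.02825945 0.18358397] top px [387.16043965 125.884017  ]
```

```bash
cat >> h.py <<'E'
def down(a,tilt=0,about=None):
    "tool down with tool y at world angle a deg; then tilt deg about a world axis"
    a=np.radians(a); R=Ro.from_matrix(np.array([[-np.sin(a),np.cos(a),0],[np.cos(a),np.sin(a),0],[0,0,-1.]]))
    return R if about is None else Ro.from_rotvec(np.radians(tilt)*np.array(about,float))*R
def plan(tg,step=.2,ang=36):
    "tg: list of (pos,R); prints for each call: shift xyz / turn xyz fractions, rows needed"
    p,R=pose()
    for q,S in tg:
        q=np.array(q,float); S=S or R
        rv=(R.inv()*S).as_rotvec(); n=max(1,int(np.ceil(max(np.linalg.norm(q-p)/step,np.degrees(np.linalg.norm(rv))/ang)-1e-6)))
        for k in range(n):
            d=R.inv().apply((q-p)/n); r=rv/n
            rows=max(np.linalg.norm(d)/.05,np.degrees(np.linalg.norm(r))/8.59)
            print('call',np.round(d/.8,3),np.round(r/1.5,3),'rows %.1f'%rows)
            p=p+(q-p)/n if k<n-1 else q; R=R*Ro.from_rotvec(r)
            # remaining vector shrinks
            rem=n-k-1
            if rem: 
                q0=q; n_=rem
                d2=(q-p)/rem
            # rescale for next step
            if rem: n=n-1
        R=S
E
python3 - <<'E'
s=open('h.py').read()
i=s.index('        for k in range(n):\n            d=R.inv()')
s=s[:i]+'''        dp=(q-p)/n
        for k in range(n):
            d=R.inv().apply(dp); r=rv/n
            rows=max(np.linalg.norm(d)/.05,np.degrees(np.linalg.norm(r))/8.59)
            print('call',np.round(d/.8,3),np.round(r/1.5,3),'rows %.1f'%rows)
            R=R*Ro.from_rotvec(r)
        p,R=q,S
'''
open('h.py','w').write(s)
E
python3 - <<'E'
from h import *
plan([((.40,.36,.33),down(35)),((.5,.12,.36),down(-2.3))])
E
```

```text
call [-0.167 -0.099 -0.062] [0.    0.    0.214] rows 3.3
call [-0.19  -0.041 -0.062] [0.    0.    0.214] rows 3.3
call [-0.159 -0.035 -0.019] [0.    0.    0.217] rows 2.6
call [-0.162  0.018 -0.019] [0.    0.    0.217] rows 2.6
```

```bash

python3 -m inch '[{"dx":-0.084,"dy":-0.05,"dz":-0.031,"rz":0.107},{"dx":-0.167,"dy":-0.099,"dz":-0.062,"rz":0.214},{"dx":-0.167,"dy":-0.099,"dz":-0.062,"rz":0.214},{"dx":-0.167,"dy":-0.099,"dz":-0.062,"rz":0.214}]'
python3 -m inch '[{"dx":-0.19,"dy":-0.041,"dz":-0.062,"rz":0.214},{"dx":-0.19,"dy":-0.041,"dz":-0.062,"rz":0.214},{"dx":-0.19,"dy":-0.041,"dz":-0.062,"rz":0.214},{"dx":-0.19,"dy":-0.041,"dz":-0.062,"rz":0.214}]'
python3 -m inch '[{"dx":-0.159,"dy":-0.035,"dz":-0.019,"rz":0.217},{"dx":-0.159,"dy":-0.035,"dz":-0.019,"rz":0.217},{"dx":-0.159,"dy":-0.035,"dz":-0.019,"rz":0.217}]'
python3 -m inch '[{"dx":-0.162,"dy":0.018,"dz":-0.019,"rz":0.217},{"dx":-0.162,"dy":0.018,"dz":-0.019,"rz":0.217},{"dx":-0.162,"dy":0.018,"dz":-0.019,"rz":0.217},{"dx":-0.162,"dy":0.018,"dz":-0.019,"rz":0.217}]'
python3 - <<'E'
from h import *
snap('wrist','w1'); c=optics.camera_info('wrist'); R=np.array(c['R']); print(-R.T@np.array(c['t']),R[2],c['fx'])
for n in('toggle0','flap'): print(n,[(np.round(r['bbox']),round(r['confidence'],2)) for r in nets.boxes_of('wrist',n)][:6])
E
```

```text
[0.13082339 0.6150048  0.37514251] [ 0.25681223 -0.0849269  -0.96272265] 304.55051896910766
toggle0 []
flap []validation failed for argument at $[0]...
validation failed for argument at $[0]...
validation failed for argument at $[0]...
validation failed for argument at $[0]...
```

View pics/w1.png

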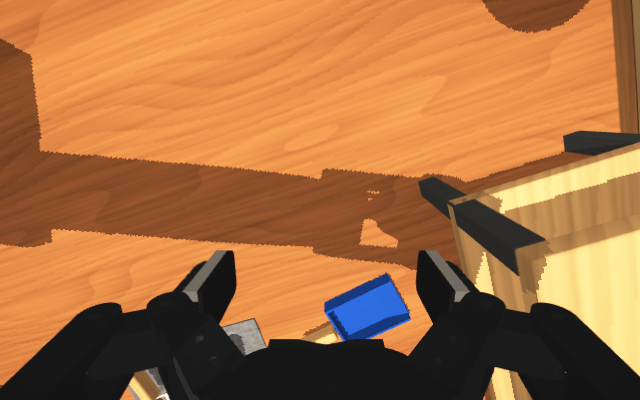

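The moves were refused, probably because every row needs all six keys. The picture shows only the start view.

```bash

python3 -m inch '[{"dx":-0.084,"dy":-0.05,"dz":-0.031,"rx":0,"ry":0,"rz":0.107},{"dx":-0.167,"dy":-0.099,"dz":-0.062,"rx":0,"ry":0,"rz":0.214},{"dx":-0.167,"dy":-0.099,"dz":-0.062,"rx":0,"ry":0,"rz":0.214},{"dx":-0.167,"dy":-0.099,"dz":-0.062,"rx":0,"ry":0,"rz":0.214}]' &&
python3 -m inch '[{"dx":-0.19,"dy":-0.041,"dz":-0.062,"rx":0,"ry":0,"rz":0.214},{"dx":-0.19,"dy":-0.041,"dz":-0.062,"rx":0,"ry":0,"rz":0.214},{"dx":-0.19,"dy":-0.041,"dz":-0.062,"rx":0,"ry":0,"rz":0.214},{"dx":-0.19,"dy":-0.041,"dz":-0.062,"rx":0,"ry":0,"rz":0.214}]' &&
python3 -m inch '[{"dx":-0.159,"dy":-0.035,"dz":-0.019,"rx":0,"ry":0,"rz":0.217},{"dx":-0.159,"dy":-0.035,"dz":-0.019,"rx":0,"ry":0,"rz":0.217},{"dx":-0.159,"dy":-0.035,"dz":-0.019,"rx":0,"ry":0,"rz":0.217}]' &&
python3 -m inch '[{"dx":-0.162,"dy":0.018,"dz":-0.019,"rx":0,"ry":0,"rz":0.217},{"dx":-0.162,"dy":0.018,"dz":-0.019,"rx":0,"ry":0,"rz":0.217},{"dx":-0.162,"dy":0.018,"dz":-0.019,"rx":0,"ry":0,"rz":0.217},{"dx":-0.162,"dy":0.018,"dz":-0.019,"rx":0,"ry":0,"rz":0.217}]'
python3 - <<'E'
from h import *
snap('wrist','w2'); c=optics.camera_info('wrist'); R=np.array(c['R']); print(-R.T@np.array(c['t']),R[2],c['fx'])
for n in('toggle0','flap'): print(n,[(np.round(r['bbox']),round(r['confidence'],2)) for r in nets.boxes_of('wrist',n)][:6])
E
```

```text
time: 1.6
tool_pos: [0.3003, 0.4748, 0.2835]
tool_rot: [0.001, 0.316, 0.949, 0.002]
contact_force: [0.8, 0.4, 0.1]
gripper_width: 1.001
grasp_force: 0.0
time: 2.0
tool_pos: [0.4024, 0.3577, 0.3325]
tool_rot: [0.001, 0.463, 0.886, 0.001]
contact_force: [-0.1, 0.7, 0.8]
gripper_width: 0.999
grasp_force: 0.0
time: 2.3
tool_pos: [0.4504, 0.238, 0.3456]
tool_rot: [-0.0, 0.601, 0.8, -0.0]
contact_force: [0.4, 0.4, 0.2]
gripper_width: 1.001
grasp_force: 0.0
time: 2.7
tool_pos: [0.5013, 0.1171, 0.3607]
tool_rot: [0.0, 0.722, 0.691, -0.0]
contact_force: [-0.8, 0.4, 0.3]
gripper_width: 0.999
grasp_force: 0.0
[0.50427064 0.18699816 0.50434411] [-0.0123059  -0.27012235 -0.96274736] 304.55051896910766
toggle0 []
flap [(array([407., 235.,  29.,  71.]), 0.67), (array([285.,  65., 112.,  57.]), 0.58)]
```

View pics/w2.png

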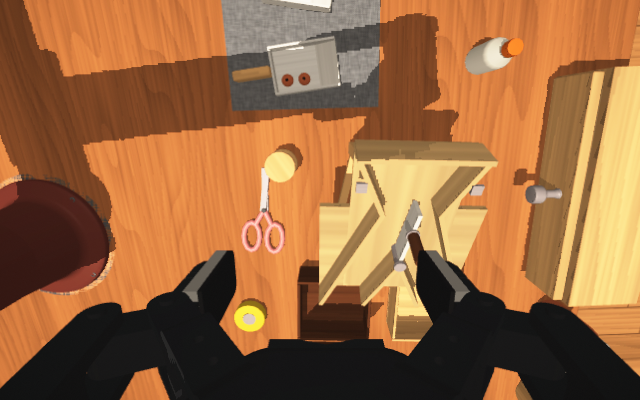

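The wrist view shows the chute with the flap at (408,235) near its middle, its pin top at about (414,237), and the mat and pan_b above. I check the chute fit against this picture and get closer to the suspected toggle beside the hopper.

```bash
cat >> h.py <<'E'
X=np.array([0.59603,0.03579,-1.61126])
B=np.radians(22)
def Q(p,z=None):
    c,s=np.cos(X[2]),np.sin(X[2]); r=[X[0]+c*p[0]-s*p[1],X[1]+s*p[0]+c*p[1]]
    return np.array(r+([z] if z is not None else list(p[2:])))
def board(s,l,h): return Q((s*np.cos(B)+h*np.sin(B),l),.119-s*np.sin(B)+h*np.cos(B))
def pin(th,up=0): return board(.035-.055*np.cos(th),-.055*np.sin(th),.063+up)
E
python3 - <<'E'
from h import *
ci=optics.camera_info('wrist')
for t in(-.36,-.2,-.1,0,.36): print(t,proj('wrist',pin(t,.015),ci),'tip',proj('wrist',board(.035-.085*np.cos(t),-.085*np.sin(t),.035),ci))
print('hinge',proj('wrist',board(.035,0,.035),ci))
print('corner',proj('wrist',Q((-.106,.068),.203),ci),proj('wrist',Q((-.106,-.068),.203),ci))
print('lower edge corners',proj('wrist',Q((.116,-.1),.072),ci))
plan([((.46,.03,.30),None),((.46,.03,.30),None)])
E
```

```text
-0.36 [431.6711999  268.26947686] tip [435.83342563 223.72649275]
-0.2 [424.54716872 266.8200622 ] tip [425.34541498 221.2887084 ]
-0.1 [419.80048949 266.32311321] tip [418.33579478 220.44892897]
0 [414.89946491 266.15111233] tip [411.0933513  220.15580538]
0.36 [396.96793777 268.21310998] tip [384.71314681 223.60967468]
hinge [400.01694702 268.36681335]
corner [494.03673061 161.78398316] [357.09482932 161.3387054 ]
lower edge corners [324.9522603  288.01721613]
call [-0.115 -0.045  0.075] [0. 0. 0.] rows 2.3
call [0. 0. 0.] [0. 0. 0.] rows 0.0
```

```bash

python3 -m inch '[{"dx":-0.115,"dy":-0.045,"dz":0.075,"rx":0,"ry":0,"rz":0},{"dx":-0.115,"dy":-0.045,"dz":0.075,"rx":0,"ry":0,"rz":0},{"dx":-0.115,"dy":-0.045,"dz":0.075,"rx":0,"ry":0,"rz":0},{"dx":-0.115,"dy":-0.045,"dz":0.075,"rx":0,"ry":0,"rz":0}]' -0.18
python3 - <<'E'
from h import *
im=snap('wrist','w3'); ci=optics.camera_info('wrist')
for n in('toggle0','case'): print(n,[(np.round(r['bbox']),round(r['confidence'],2)) for r in nets.boxes_of('wrist',n)][:6])
print(proj('wrist',(.540,.103,.014),ci),proj('wrist',pin(-.2,.015),ci),proj('wrist',Q((.1775,-.072),.056),ci))
plan([(pin(-.2)*[1,1,0]+[0,0,.26],None),(pin(-.2)*[1,1,0]+[0,0,.176],None)])
E
```

```text
time: 3.25
tool_pos: [0.4594, 0.0291, 0.2991]
tool_rot: [-0.001, 0.721, 0.693, -0.001]
contact_force: [-0.4, -1.0, 0.3]
gripper_width: 0.409
grasp_force: 0.0
toggle0 []
case [(array([360., 288.,  87., 115.]), 0.69)]
[381.91360143 110.31646315] [498.75369211 201.35100026] [369.20652461 285.75362002]
call [0.006 0.181 0.053] [0. 0. 0.] rows 3.0
call [-0.    -0.     0.105] [0. 0. 0.] rows 1.7
```

View pics/w3.png

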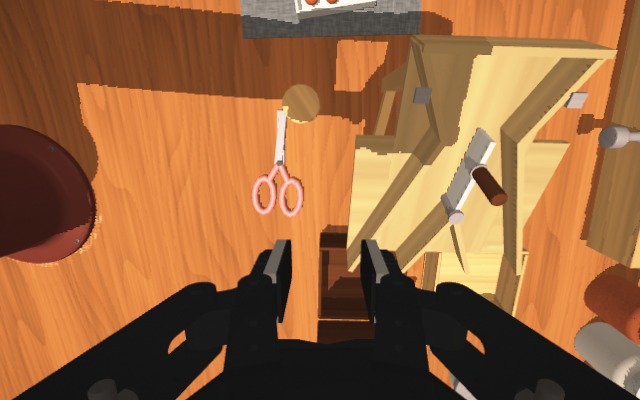

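No toggle is there: the piece at (386,110) is a chute leg. The pin top shows at (500,200), against (499,201) predicted for -0.2 rad, so the fit is good. I move to the pin and push it to the negative stop.

```bash

python3 -m inch '[{"dx":0.006,"dy":0.181,"dz":0.053,"rx":0,"ry":0,"rz":0},{"dx":0.006,"dy":0.181,"dz":0.053,"rx":0,"ry":0,"rz":0},{"dx":0.006,"dy":0.181,"dz":0.053,"rx":0,"ry":0,"rz":0},{"dx":0.006,"dy":0.181,"dz":0.053,"rx":0,"ry":0,"rz":0}]'
python3 -m inch '[{"dx":0,"dy":0,"dz":0.05,"rx":0,"ry":0,"rz":0},{"dx":0,"dy":0,"dz":0.105,"rx":0,"ry":0,"rz":0},{"dx":0,"dy":0,"dz":0.105,"rx":0,"ry":0,"rz":0}]'
python3 -m inch '[{"dx":0,"dy":0.01,"dz":0,"rx":0,"ry":0,"rz":0},{"dx":0,"dy":0.018,"dz":0,"rx":0,"ry":0,"rz":0},{"dx":0,"dy":0.024,"dz":0,"rx":0,"ry":0,"rz":0},{"dx":0,"dy":0.024,"dz":0,"rx":0,"ry":0,"rz":0}]'
python3 -c "
from h import *
snap('top','t2')
s=state();print(s['tool_pos'],s['contact_force']); print(pin(-.36))"
```

```text
time: 3.8
tool_pos: [0.6087, 0.0292, 0.2522]
tool_rot: [-0.003, 0.72, 0.694, -0.003]
contact_force: [-0.6, 0.0, -1.0]
gripper_width: 0.407
grasp_force: 0.0
time: 4.1
tool_pos: [0.602, 0.0294, 0.1682]
tool_rot: [-0.004, 0.72, 0.693, -0.004]
contact_force: [-0.6, -0.1, -1.2]
gripper_width: 0.408
grasp_force: 0.0
time: 4.5
tool_pos: [0.6258, 0.027, 0.1778]
tool_rot: [0.001, 0.721, 0.693, 0.001]
contact_force: [-4.5, -0.4, 4.0]
gripper_width: 0.414
grasp_force: 2.2
[0.62585514 0.02697179 0.1776879 ] [-4.59502364  1.18729705  3.4775567 ]
[0.61505244 0.02668755 0.18358397]
```

The flap is at its negative stop, since the force rose to 4.6 N at the expected place. Next is the toggle.

```bash

python3 -m inch '[{"dx":0,"dy":-0.013,"dz":0,"rx":0,"ry":0,"rz":0},{"dx":0,"dy":-0.013,"dz":-0.06,"rx":0,"ry":0,"rz":0},{"dx":0,"dy":-0.013,"dz":-0.12,"rx":0,"ry":0,"rz":0},{"dx":0,"dy":-0.013,"dz":-0.16,"rx":0,"ry":0,"rz":0}]' 0.2
python3 -m inch '[{"dx":-0.06,"dy":-0.02,"dz":0,"rx":0,"ry":0,"rz":0},{"dx":-0.12,"dy":-0.04,"dz":0,"rx":0,"ry":0,"rz":0},{"dx":-0.18,"dy":-0.06,"dz":0,"rx":0,"ry":0,"rz":0},{"dx":-0.24,"dy":-0.083,"dz":0,"rx":0,"ry":0,"rz":0},{"dx":-0.24,"dy":-0.083,"dz":0,"rx":0,"ry":0,"rz":0}]'
python3 -m inch '[{"dx":-0.06,"dy":-0.02,"dz":0,"rx":0,"ry":0,"rz":0},{"dx":-0.12,"dy":-0.04,"dz":0,"rx":0,"ry":0,"rz":0},{"dx":-0.18,"dy":-0.06,"dz":0.03,"rx":0,"ry":0,"rz":0},{"dx":-0.24,"dy":-0.083,"dz":0.06,"rx":0,"ry":0,"rz":0},{"dx":-0.24,"dy":-0.083,"dz":0.06,"rx":0,"ry":0,"rz":0}]'
python3 - <<'E'
from h import *
im=snap('wrist','w4'); ci=optics.camera_info('wrist')
for n in('toggle0',): 
  for r in nets.outline_of('wrist',n)[:4]:
    m=r['pixels'].astype(np.uint8); (u,v),wh,a=cv2.minAreaRect(np.argwhere(m)[:,::-1].astype(np.float32))
    bp=cv2.boxPoints(((u,v),wh,a)); W=np.array([onz('wrist',b,.01,ci)[:2] for b in bp]); print(round(r['confidence'],2),(u,v),onz('wrist',(u,v),.01,ci),W)
print(proj('wrist',(.4796,-.367,.014),ci),pose()[0])
ci=optics.camera_info('top'); t=optics.grab_frame('top')
for r in nets.boxes_of('top','toggle0'): print(r['bbox'],r['confidence'])
E
```

```text
time: 4.95
tool_pos: [0.6151, 0.0273, 0.3076]
tool_rot: [0.003, 0.721, 0.693, 0.002]
contact_force: [-0.3, 0.6, -0.2]
gripper_width: 0.598
grasp_force: 0.0
time: 5.45
tool_pos: [0.5385, -0.1662, 0.3036]
tool_rot: [0.002, 0.723, 0.69, -0.0]
contact_force: [0.9, 0.9, -0.5]
gripper_width: 0.601
grasp_force: 0.0
time: 5.95
tool_pos: [0.4641, -0.3531, 0.2522]
tool_rot: [-0.001, 0.722, 0.691, -0.0]
contact_force: [0.4, 0.5, 0.0]
gripper_width: 0.601
grasp_force: 0.0
[338.27951942 182.65087122] [ 0.46541621 -0.35148265  0.25341758]
[447.6, 215.8, 16.4, 8.7] 0.58
```

View pics/w4.png

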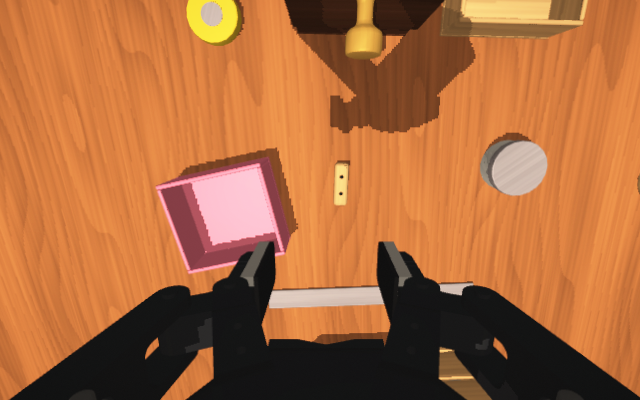

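The toggle is at (341,184), close to the prediction. I descend onto it.

```bash
python3 - <<'E'
from h import *
ci=optics.camera_info('wrist')
c=onz('wrist',(341,184),.014,ci); a=onz('wrist',(342.3,164),.014,ci);b=onz('wrist',(340.5,204),.014,ci);ang=np.degrees(np.arctan2(*(a-b)[1::-1]));print(c,a-b,ang)
S=down(ang-90)
plan([(c*[1,1,0]+[0,0,.10],S),(c*[1,1,0]+[0,0,.006],S)],step=.25)
E
```

```text
[ 0.48722951 -0.36722592  0.014     ] [0.00365491 0.05281058 0.        ] 86.04099108749269
call [-0.02   0.026  0.195] [0.001 0.    0.02 ] rows 3.2
call [0.    0.    0.118] [0. 0. 0.] rows 1.9
```

```bash

python3 -m inch '[{"dx":-0.02,"dy":0.025,"dz":0.06,"rx":0,"ry":0,"rz":0.02},{"dx":-0.02,"dy":0.025,"dz":0.12,"rx":0,"ry":0,"rz":0.02},{"dx":-0.02,"dy":0.025,"dz":0.18,"rx":0,"ry":0,"rz":0.02},{"dx":-0.02,"dy":0.025,"dz":0.24,"rx":0,"ry":0,"rz":0.02},{"dx":-0.02,"dy":0.025,"dz":0.25,"rx":0,"ry":0,"rz":0.02}]' 0.2
python3 -m inch '[{"dx":0,"dy":0,"dz":0.04,"rx":0,"ry":0,"rz":0},{"dx":0,"dy":0,"dz":0.06,"rx":0,"ry":0,"rz":0},{"dx":0,"dy":0,"dz":0.061,"rx":0,"ry":0,"rz":0}]'
python3 -m inch '[{"dx":0,"dy":0,"dz":0,"rx":0,"ry":0,"rz":0},{"dx":0,"dy":0,"dz":0,"rx":0,"ry":0,"rz":0},{"dx":0,"dy":0,"dz":0,"rx":0,"ry":0,"rz":0},{"dx":0,"dy":0,"dz":0,"rx":0,"ry":0,"rz":0},{"dx":0,"dy":0,"dz":0,"rx":0,"ry":0,"rz":0}]' -1
```

```text
time: 6.65
tool_pos: [0.4836, -0.3629, 0.0488]
tool_rot: [-0.005, 0.731, 0.683, -0.0]
contact_force: [-1.5, -0.4, -0.9]
gripper_width: 0.6
grasp_force: 0.0
time: 6.95
tool_pos: [0.4857, -0.3666, 0.0053]
tool_rot: [-0.001, 0.731, 0.682, 0.0]
contact_force: [-0.3, -0.5, -1.1]
gripper_width: 0.598
grasp_force: 0.0
time: 7.45
tool_pos: [0.4871, -0.3691, 0.0085]
tool_rot: [0.002, 0.731, 0.682, 0.0]
contact_force: [0.2, 0.4, 6.2]
gripper_width: 0.184
grasp_force: 59.7
```

```bash

python3 -m inch '[{"dx":0,"dy":0,"dz":-0.06,"rx":0,"ry":0,"rz":0},{"dx":0,"dy":0,"dz":-0.12,"rx":0,"ry":0,"rz":0},{"dx":0,"dy":0,"dz":-0.18,"rx":0,"ry":0,"rz":0},{"dx":0,"dy":0,"dz":-0.24,"rx":0,"ry":0,"rz":0},{"dx":0,"dy":0,"dz":-0.3,"rx":0,"ry":0,"rz":0}]'
python3 -m inch '[{"dx":0,"dy":0,"dz":-0.05,"rx":0,"ry":0,"rz":0},{"dx":0.06,"dy":0.01,"dz":-0.08,"rx":0,"ry":0,"rz":0},{"dx":0.12,"dy":0.02,"dz":-0.08,"rx":0,"ry":0,"rz":0},{"dx":0.18,"dy":0.03,"dz":-0.08,"rx":0,"ry":0,"rz":0},{"dx":0.24,"dy":0.04,"dz":-0.08,"rx":0,"ry":0,"rz":0}]'
python3 - <<'E'
from h import *
plan([(Q((.1775,-.072),.30),down(-2.3)),(Q((.1775,-.072),.1),None),(Q((.1775,-.072),.022),None)],step=.25)
print(state()['gripper_width'],state()['grasp_force'])
E
```

```text
time: 7.95
tool_pos: [0.4853, -0.3677, 0.2485]
tool_rot: [0.001, 0.731, 0.682, 0.0]
contact_force: [1.3, -0.7, -0.6]
gripper_width: 0.184
grasp_force: 58.9
time: 8.45
tool_pos: [0.531, -0.177, 0.3109]
tool_rot: [0.001, 0.732, 0.682, 0.0]
contact_force: [0.4, 0.4, 0.8]
gripper_width: 0.183
grasp_force: 58.9
call [ 0.047 -0.021  0.014] [ 0.001  0.    -0.021] rows 0.8
call [0.   0.   0.25] [0. 0. 0.] rows 4.0
call [0.    0.    0.097] [0. 0. 0.] rows 1.6
0.18261312959546536 58.88294577598572
```

```bash

python3 -m inch '[{"dx":0.045,"dy":-0.021,"dz":0.014,"rx":0,"ry":0,"rz":-0.02},{"dx":0.045,"dy":-0.021,"dz":0.07,"rx":0,"ry":0,"rz":-0.02},{"dx":0.045,"dy":-0.021,"dz":0.13,"rx":0,"ry":0,"rz":-0.02},{"dx":0.045,"dy":-0.021,"dz":0.19,"rx":0,"ry":0,"rz":-0.02},{"dx":0.045,"dy":-0.021,"dz":0.25,"rx":0,"ry":0,"rz":-0.02}]'
python3 -m inch '[{"dx":0,"dy":0,"dz":0.03,"rx":0,"ry":0,"rz":0},{"dx":0,"dy":0,"dz":0.06,"rx":0,"ry":0,"rz":0},{"dx":0,"dy":0,"dz":0.09,"rx":0,"ry":0,"rz":0},{"dx":0,"dy":0,"dz":0.11,"rx":0,"ry":0,"rz":0},{"dx":0,"dy":0,"dz":0.11,"rx":0,"ry":0,"rz":0}]'
```

```text
time: 8.95
tool_pos: [0.5168, -0.1413, 0.109]
tool_rot: [0.001, 0.721, 0.693, 0.0]
contact_force: [0.2, -0.1, 0.3]
gripper_width: 0.184
grasp_force: 58.9
time: 9.45
tool_pos: [0.5146, -0.1407, 0.0194]
tool_rot: [-0.002, 0.721, 0.693, -0.001]
contact_force: [-0.5, 0.1, 0.8]
gripper_width: 0.182
grasp_force: 58.9
```

```bash

python3 -m inch '[{"dx":0,"dy":0,"dz":0,"rx":0,"ry":0,"rz":0},{"dx":0,"dy":0,"dz":0,"rx":0,"ry":0,"rz":0},{"dx":0,"dy":0,"dz":0,"rx":0,"ry":0,"rz":0}]' -0.2
python3 -m inch '[{"dx":0,"dy":0,"dz":-0.04,"rx":0,"ry":0,"rz":0},{"dx":0,"dy":0,"dz":-0.1,"rx":0,"ry":0,"rz":0},{"dx":0,"dy":0,"dz":-0.16,"rx":0,"ry":0,"rz":0},{"dx":0,"dy":0,"dz":-0.22,"rx":0,"ry":0,"rz":0},{"dx":0,"dy":0,"dz":-0.28,"rx":0,"ry":0,"rz":0}]'
python3 - <<'E'
from h import *
im=snap('wrist','w5')
g=(np.array([.46988,.37224])+Ro.from_euler('z',-.148).as_matrix()[:2,:2]@[-.075,0])
print(g)
plan([((.46,-.02,.32),down(30)),((g[0],g[1],.28),down(90-8.48)),((g[0],g[1],.10),None),((g[0],g[1],.012),None)],step=.22)
E
```

```text
time: 9.75
tool_pos: [0.5179, -0.1419, 0.0234]
tool_rot: [0.001, 0.721, 0.693, 0.001]
contact_force: [-0.9, 1.1, -0.3]
gripper_width: 0.4
grasp_force: 0.0
time: 10.25
tool_pos: [0.5166, -0.1413, 0.2489]
tool_rot: [0.001, 0.721, 0.693, 0.0]
contact_force: [0.3, 0.3, 0.2]
gripper_width: 0.399
grasp_force: 0.0
[0.3956999  0.38329952]
call [ 0.15  -0.08  -0.078] [ 0.009  0.007 -0.376] rows 3.8
call [0.238 0.091 0.025] [ 0.   0.  -0.3] rows 4.1
call [0.175 0.186 0.025] [ 0.   0.  -0.3] rows 4.1
call [0.    0.    0.225] [0. 0. 0.] rows 3.6
call [0.   0.   0.11] [0. 0. 0.] rows 1.8
```

View pics/w5.png

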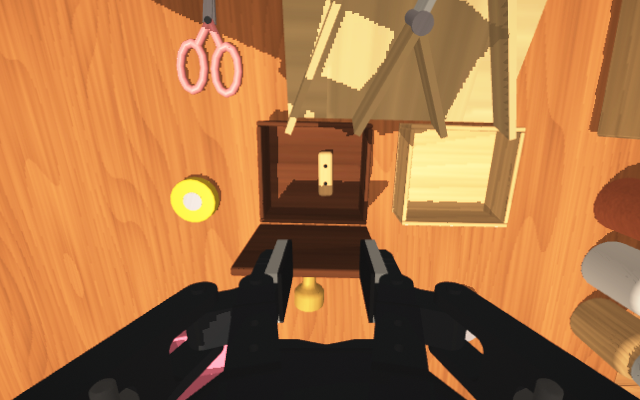

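The toggle lies flat in the case at (326,172). On to pan_a.

```bash

python3 -m inch '[{"dx":0.04,"dy":-0.02,"dz":-0.02,"rx":0,"ry":0,"rz":-0.09},{"dx":0.08,"dy":-0.04,"dz":-0.04,"rx":0,"ry":0,"rz":-0.18},{"dx":0.11,"dy":-0.06,"dz":-0.06,"rx":0,"ry":0,"rz":-0.27},{"dx":0.15,"dy":-0.08,"dz":-0.078,"rx":0.009,"ry":0.007,"rz":-0.376},{"dx":0.15,"dy":-0.08,"dz":-0.078,"rx":0.009,"ry":0.007,"rz":-0.376}]' 0.2
python3 -m inch '[{"dx":0.06,"dy":0.023,"dz":0.006,"rx":0,"ry":0,"rz":-0.075},{"dx":0.12,"dy":0.046,"dz":0.012,"rx":0,"ry":0,"rz":-0.15},{"dx":0.18,"dy":0.069,"dz":0.018,"rx":0,"ry":0,"rz":-0.225},{"dx":0.238,"dy":0.091,"dz":0.025,"rx":0,"ry":0,"rz":-0.3},{"dx":0.238,"dy":0.091,"dz":0.025,"rx":0,"ry":0,"rz":-0.3}]'
python3 -m inch '[{"dx":0.045,"dy":0.048,"dz":0.006,"rx":0,"ry":0,"rz":-0.075},{"dx":0.09,"dy":0.096,"dz":0.012,"rx":0,"ry":0,"rz":-0.15},{"dx":0.135,"dy":0.144,"dz":0.018,"rx":0,"ry":0,"rz":-0.225},{"dx":0.175,"dy":0.186,"dz":0.025,"rx":0,"ry":0,"rz":-0.3},{"dx":0.175,"dy":0.186,"dz":0.025,"rx":0,"ry":0,"rz":-0.3}]'
python3 - <<'E'
from h import *
im=optics.grab_frame('wrist'); ci=optics.camera_info('wrist')
for r in nets.outline_of('wrist','pan_a')[:3]:
    m=r['pixels'].astype(np.uint8); print(np.round(r['bbox']),round(r['confidence'],2),cv2.minAreaRect(np.argwhere(m)[:,::-1].astype(np.float32)))
for l,p in dict(hend=(-.101,0,.027),hroot=(-.046,0,.027),lip=(.052,0,.015)).items():
    w=Ro.from_euler('z',-.148).apply(p)+[.46988,.37224,0]; print(l,proj('wrist',w,ci)); cv2.circle(im,tuple(int(q) for q in proj('wrist',w,ci)),3,(0,255,0),-1)
cv2.imwrite('pics/w6.png',im[:,:,::-1]); print(pose()[0],pose()[1].as_matrix()[:,1],state()['joint_pos'])
g=np.array([.3957,.3833]); plan([((g[0],g[1],.08),down(81.5)),((g[0],g[1],.012),None)],step=.24)
E
```

```text
time: 10.8
tool_pos: [0.4576, -0.0167, 0.312]
tool_rot: [-0.005, 0.497, 0.868, 0.001]
contact_force: [0.6, -1.3, -0.5]
gripper_width: 0.596
grasp_force: 0.0
time: 11.3
tool_pos: [0.4236, 0.1862, 0.2892]
tool_rot: [-0.009, 0.291, 0.957, 0.001]
contact_force: [0.4, 0.3, -0.1]
gripper_width: 0.594
grasp_force: 0.0
time: 11.8
tool_pos: [0.3916, 0.3872, 0.2705]
tool_rot: [-0.009, 0.071, 0.997, 0.003]
contact_force: [-0.1, -0.9, 0.3]
gripper_width: 0.598
grasp_force: 0.0
[238. 227.  59. 104.] 0.88 ((233.25559997558594, 221.23843383789062), (98.75106048583984, 53.5370979309082), 70.90650939941406)
[459. 149. 126.  76.] 0.7 ((460.28729248046875, 156.7826690673828), (52.8035774230957, 125.93976593017578), 72.18110656738281)
[324. 211.  52. 103.] 0.65 ((322.4943542480469, 212.7379608154297), (49.24794387817383, 107.65995025634766), 1.3639274835586548)
hend [323.64441022 157.16298   ]
hroot [323.58168273 199.1138112 ]
lip [323.51712629 263.18706793]
[0.39274815 0.38447336 0.27124624] [0.14644338 0.98921424 0.00308579] [ 0.63226886 -0.14331387  1.73648539  0.01375967  1.55796147 -0.79182245]
call [-0.008 -0.002  0.239] [ 0.002 -0.011  0.001] rows 3.8
call [0.    0.    0.085] [0. 0. 0.] rows 1.4
```

View pics/w6.png

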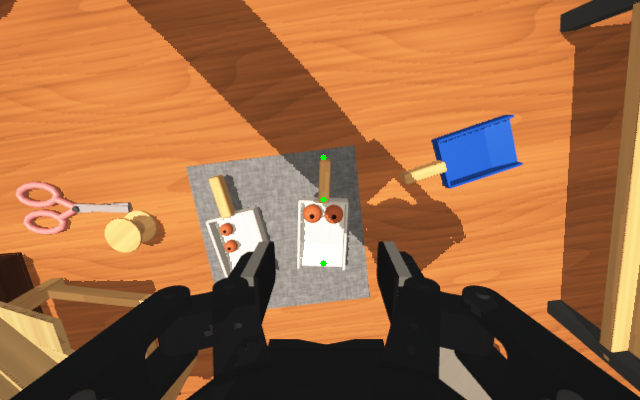

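The green model points lie right on pan_a's handle and lip at column 323. I grasp the handle.

```bash

python3 -m inch '[{"dx":-0.008,"dy":-0.001,"dz":0.06,"rx":0.002,"ry":-0.011,"rz":0.001},{"dx":-0.008,"dy":-0.001,"dz":0.12,"rx":0.002,"ry":-0.011,"rz":0.001},{"dx":-0.008,"dy":-0.001,"dz":0.18,"rx":0.002,"ry":-0.011,"rz":0.001},{"dx":-0.008,"dy":-0.001,"dz":0.239,"rx":0.002,"ry":-0.011,"rz":0.001},{"dx":-0.008,"dy":-0.001,"dz":0.239,"rx":0.002,"ry":-0.011,"rz":0.001}]'
python3 -m inch '[{"dx":0,"dy":0,"dz":0.04,"rx":0,"ry":0,"rz":0},{"dx":0,"dy":0,"dz":0.07,"rx":0,"ry":0,"rz":0},{"dx":0,"dy":0,"dz":0.085,"rx":0,"ry":0,"rz":0},{"dx":0,"dy":0,"dz":0.085,"rx":0,"ry":0,"rz":0}]'
python3 -m inch '[{"dx":0,"dy":0,"dz":0,"rx":0,"ry":0,"rz":0},{"dx":0,"dy":0,"dz":0,"rx":0,"ry":0,"rz":0},{"dx":0,"dy":0,"dz":0,"rx":0,"ry":0,"rz":0},{"dx":0,"dy":0,"dz":0,"rx":0,"ry":0,"rz":0},{"dx":0,"dy":0,"dz":0,"rx":0,"ry":0,"rz":0}]' -1
python3 - <<'E'
from h import *
# pour pose: pan frame -> tool; pan grasp point gp in pan frame
p,R=pose(); gp=np.r_[-.075,0,.024]
print(p,state()['gripper_width'])
def pour(th,lipx=-.08,lipz=.19):
    # pan x along chute x, nose down th
    Rp=Ro.from_euler('z',X[2])*Ro.from_euler('y',np.radians(th)); 
    lip=Q((lipx,0),lipz); o=lip-Rp.apply([.052,0,.012])
    T=Rp*Ro.from_euler('x',np.pi)*Ro.from_euler('z',0)   # tool z=-pan z
    # tool y must be pan y: tool x=-pan x
    T=Ro.from_matrix(np.c_[Rp.apply([-1,0,0]),Rp.apply([0,1,0]),Rp.apply([0,0,-1])])
    # TCP = pan origin + grasp offset; tcp at pan z = .012-.003
    return o+Rp.apply([-.075,0,.009]),T
for th in(0,30,57): print(th,pour(th)[0], pour(th,-.1,.26)[0])
plan([(p+[0,0,.15],None),(pour(0,-.1,.30)[0]+[-.08,.08,0],down(40)),(pour(0,-.1,.30)[0],down(np.degrees(X[2])+90))],step=.12,ang=20)
E
```

```text
time: 12.4
tool_pos: [0.3921, 0.3785, 0.0733]
tool_rot: [-0.005, 0.076, 0.997, -0.004]
contact_force: [-0.6, -0.7, -0.7]
gripper_width: 0.603
grasp_force: 0.0
time: 12.8
tool_pos: [0.3965, 0.3833, 0.013]
tool_rot: [0.0, 0.075, 0.997, 0.0]
contact_force: [-1.0, 0.1, 0.9]
gripper_width: 0.6
grasp_force: 0.0
time: 13.3
tool_pos: [0.3972, 0.3848, 0.0148]
tool_rot: [0.002, 0.074, 0.997, 0.001]
contact_force: [-0.5, -1.6, 5.7]
gripper_width: 0.148
grasp_force: 60.6
[0.39719485 0.38477919 0.01475732] 0.14756149830621562
0 [0.60440369 0.24262056 0.187     ] [0.60521275 0.26260419 0.257     ]
30 [0.60377608 0.22711849 0.25090192] [0.60458513 0.24710212 0.32090192]
57 [0.60216606 0.18735101 0.29487725] [0.60297512 0.20733464 0.36487725]
call [-0.     0.    -0.094] [0. 0. 0.] rows 1.5
call [-0.     0.    -0.094] [0. 0. 0.] rows 1.5
call [-0.056 -0.009 -0.055] [0.001 0.    0.161] rows 1.6
call [-0.056  0.004 -0.055] [0.001 0.    0.161] rows 1.6
call [-0.053  0.017 -0.055] [0.001 0.    0.161] rows 1.6
call [-0.047  0.004  0.   ] [0.    0.    0.164] rows 1.6
call [-0.045  0.015  0.   ] [0.    0.    0.164] rows 1.6
call [-0.039  0.026  0.   ] [0.    0.    0.164] rows 1.6
```

```bash

python3 -m inch '[{"dx":0,"dy":0,"dz":-0.02,"rx":0,"ry":0,"rz":0},{"dx":0,"dy":0,"dz":-0.06,"rx":0,"ry":0,"rz":0},{"dx":0,"dy":0,"dz":-0.11,"rx":0,"ry":0,"rz":0},{"dx":0,"dy":0,"dz":-0.16,"rx":0,"ry":0,"rz":0},{"dx":0,"dy":0,"dz":-0.188,"rx":0,"ry":0,"rz":0}]'
python3 -m inch '[{"dx":-0.01,"dy":0,"dz":-0.01,"rx":0,"ry":0,"rz":0.03},{"dx":-0.025,"dy":-0.004,"dz":-0.025,"rx":0,"ry":0,"rz":0.07},{"dx":-0.04,"dy":-0.006,"dz":-0.04,"rx":0,"ry":0,"rz":0.115},{"dx":-0.056,"dy":-0.009,"dz":-0.055,"rx":0.001,"ry":0,"rz":0.161}]'
python3 -m inch '[{"dx":-0.014,"dy":0.001,"dz":-0.014,"rx":0,"ry":0,"rz":0.04},{"dx":-0.028,"dy":0.002,"dz":-0.028,"rx":0,"ry":0,"rz":0.08},{"dx":-0.042,"dy":0.003,"dz":-0.041,"rx":0,"ry":0,"rz":0.12},{"dx":-0.056,"dy":0.004,"dz":-0.055,"rx":0.001,"ry":0,"rz":0.161}]'
python3 -m inch '[{"dx":-0.013,"dy":0.004,"dz":-0.014,"rx":0,"ry":0,"rz":0.04},{"dx":-0.026,"dy":0.008,"dz":-0.028,"rx":0,"ry":0,"rz":0.08},{"dx":-0.04,"dy":0.013,"dz":-0.041,"rx":0,"ry":0,"rz":0.12},{"dx":-0.053,"dy":0.017,"dz":-0.055,"rx":0.001,"ry":0,"rz":0.161}]'
python3 -m inch '[{"dx":-0.012,"dy":0.001,"dz":0,"rx":0,"ry":0,"rz":0.04},{"dx":-0.024,"dy":0.002,"dz":0,"rx":0,"ry":0,"rz":0.08},{"dx":-0.036,"dy":0.003,"dz":0,"rx":0,"ry":0,"rz":0.12},{"dx":-0.047,"dy":0.004,"dz":0,"rx":0,"ry":0,"rz":0.164}]'
python3 -m inch '[{"dx":-0.012,"dy":0.004,"dz":0,"rx":0,"ry":0,"rz":0.04},{"dx":-0.024,"dy":0.008,"dz":0,"rx":0,"ry":0,"rz":0.08},{"dx":-0.036,"dy":0.012,"dz":0,"rx":0,"ry":0,"rz":0.12},{"dx":-0.045,"dy":0.015,"dz":0,"rx":0,"ry":0,"rz":0.164}]'
python3 -m inch '[{"dx":-0.01,"dy":0.007,"dz":0,"rx":0,"ry":0,"rz":0.04},{"dx":-0.02,"dy":0.014,"dz":0,"rx":0,"ry":0,"rz":0.08},{"dx":-0.03,"dy":0.02,"dz":0,"rx":0,"ry":0,"rz":0.12},{"dx":-0.039,"dy":0.026,"dz":0,"rx":0,"ry":0,"rz":0.164},{"dx":-0.039,"dy":0.026,"dz":0,"rx":0,"ry":0,"rz":0.164}]'
cat >> h.py <<'E'
def pour(th,lipx=-.08,lipz=.19):
    Rp=Ro.from_euler('z',X[2])*Ro.from_euler('y',np.radians(th)); o=Q((lipx,0),lipz)-Rp.apply([.052,0,.012])
    return o+Rp.apply([-.075,0,.010]),Ro.from_matrix(np.c_[Rp.apply([-1,0,0]),Rp.apply([0,1,0]),Rp.apply([0,0,-1])])
E
python3 - <<'E'
from h import *
snap('scene','s2'); print(state()['joint_pos'],state()['gripper_width'])
plan([pour(0,-.09,.23),pour(30,-.085,.205),pour(57,-.08,.19)],ang=31)
E
```

```text
time: 13.8
tool_pos: [0.3967, 0.3848, 0.1679]
tool_rot: [0.002, 0.074, 0.997, 0.003]
contact_force: [0.0, 1.1, -1.5]
gripper_width: 0.147
grasp_force: 59.4
time: 14.2
tool_pos: [0.4387, 0.3698, 0.208]
tool_rot: [-0.0, 0.195, 0.981, 0.0]
contact_force: [0.2, -0.7, -2.2]
gripper_width: 0.153
grasp_force: 59.4
time: 14.6
tool_pos: [0.4814, 0.3557, 0.2518]
tool_rot: [-0.0, 0.312, 0.95, -0.001]
contact_force: [0.5, 0.1, -1.8]
gripper_width: 0.152
grasp_force: 59.4
time: 15.0
tool_pos: [0.5237, 0.3417, 0.2958]
tool_rot: [-0.001, 0.424, 0.906, -0.001]
contact_force: [-0.3, -0.0, -2.2]
gripper_width: 0.149
grasp_force: 59.4
time: 15.4
tool_pos: [0.5503, 0.3149, 0.2955]
tool_rot: [-0.0, 0.532, 0.847, -0.001]
contact_force: [-0.0, -0.1, -1.6]
gripper_width: 0.152
grasp_force: 59.4
time: 15.8
tool_pos: [0.5769, 0.2877, 0.2954]
tool_rot: [-0.0, 0.632, 0.775, -0.002]
contact_force: [0.3, 0.2, -1.6]
gripper_width: 0.152
grasp_force: 59.4
time: 16.3
tool_pos: [0.6039, 0.2611, 0.2953]
tool_rot: [0.0, 0.721, 0.693, -0.002]
contact_force: [0.0, 0.8, -2.1]
gripper_width: 0.148
grasp_force: 59.4
[ 2.96537590e-01  1.01611700e-01  1.45560774e+00 -1.30997265e-03
  1.58701332e+00  3.35720430e-01] 0.14903531522676422
call [-0.011  0.002  0.084] [-0.001  0.001  0.001] rows 1.4
call [-0.026 -0.    -0.048] [0.    0.349 0.   ] rows 3.5
call [-0.031  0.    -0.059] [ 0.     0.314 -0.   ] rows 3.1
```

View pics/s2.png

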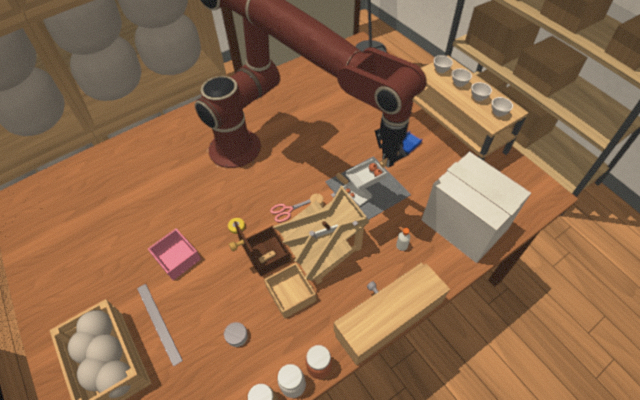

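The pan is held level with both beads, at (368,172). I lower it over the hopper and pour.

```bash

python3 -m inch '[{"dx":-0.003,"dy":0.001,"dz":0.03,"rx":0,"ry":0,"rz":0},{"dx":-0.008,"dy":0.002,"dz":0.06,"rx":0,"ry":0,"rz":0},{"dx":-0.011,"dy":0.002,"dz":0.084,"rx":0,"ry":0,"rz":0},{"dx":-0.011,"dy":0.002,"dz":0.084,"rx":0,"ry":0,"rz":0}]'
python3 -m inch '[{"dx":-0.003,"dy":0,"dz":-0.01,"rx":0,"ry":0.07,"rz":0},{"dx":-0.008,"dy":0,"dz":-0.02,"rx":0,"ry":0.14,"rz":0},{"dx":-0.014,"dy":0,"dz":-0.03,"rx":0,"ry":0.21,"rz":0},{"dx":-0.02,"dy":0,"dz":-0.04,"rx":0,"ry":0.28,"rz":0},{"dx":-0.026,"dy":0,"dz":-0.048,"rx":0,"ry":0.349,"rz":0}]'
python3 -m inch '[{"dx":-0.005,"dy":0,"dz":-0.012,"rx":0,"ry":0.06,"rz":0},{"dx":-0.011,"dy":0,"dz":-0.024,"rx":0,"ry":0.12,"rz":0},{"dx":-0.018,"dy":0,"dz":-0.036,"rx":0,"ry":0.18,"rz":0},{"dx":-0.025,"dy":0,"dz":-0.048,"rx":0,"ry":0.25,"rz":0},{"dx":-0.031,"dy":0,"dz":-0.059,"rx":0,"ry":0.314,"rz":0}]'
python3 -m inch '[{"dx":0,"dy":0,"dz":0,"rx":0,"ry":0,"rz":0},{"dx":0,"dy":0,"dz":0,"rx":0,"ry":0,"rz":0},{"dx":0,"dy":0,"dz":0,"rx":0,"ry":0,"rz":0},{"dx":0,"dy":0,"dz":0,"rx":0,"ry":0,"rz":0},{"dx":0,"dy":0,"dz":0,"rx":0,"ry":0,"rz":0}]'
python3 - <<'E'
from h import *
a=snap('scene','s3')
cv2.imwrite('pics/s3c.png',cv2.resize(a[130:300,220:440],None,fx=3,fy=3,interpolation=cv2.INTER_CUBIC)[:,:,::-1]); print(state()['joint_pos'])
E
```

```text
time: 16.75
tool_pos: [0.6025, 0.2524, 0.2238]
tool_rot: [-0.002, 0.721, 0.693, -0.005]
contact_force: [0.0, 1.0, -2.7]
gripper_width: 0.152
grasp_force: 59.3
time: 17.25
tool_pos: [0.6047, 0.2323, 0.2698]
tool_rot: [-0.179, 0.695, 0.67, 0.188]
contact_force: [-0.2, 1.0, -2.0]
gripper_width: 0.148
grasp_force: 59.6
time: 17.75
tool_pos: [0.6031, 0.1864, 0.2982]
tool_rot: [-0.329, 0.633, 0.61, 0.345]
contact_force: [-0.4, -1.6, 0.1]
gripper_width: 0.151
grasp_force: 59.8
time: 18.25
tool_pos: [0.6027, 0.1875, 0.2958]
tool_rot: [-0.329, 0.634, 0.61, 0.343]
contact_force: [0.4, -4.5, 0.2]
gripper_width: 0.15
grasp_force: 60.2
[-0.20264426  0.02817139  1.74331557  0.97179346  1.59484087 -0.25728969]
```

View pics/s3c.png

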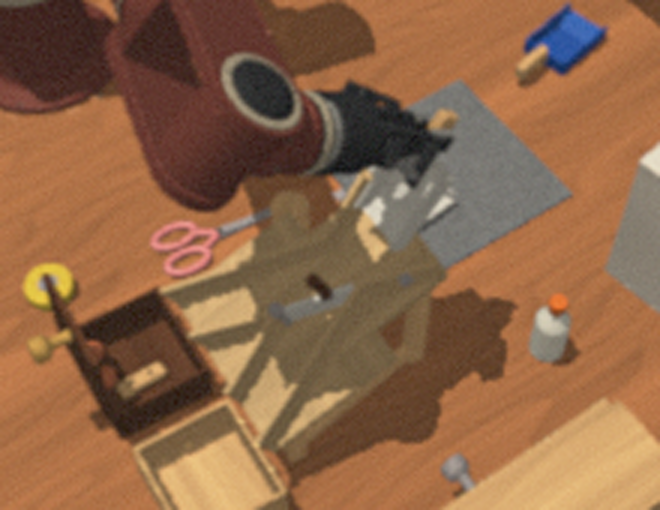

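A bead is in the case at crop (92,348). I level the pan, lift it and count the beads.

```bash
python3 - <<'E'
from h import *
plan([pour(57,-.085,.215),pour(28,-.09,.24),pour(0,-.1,.27)],ang=31)
E
```

```text
call [ 0.028 -0.001 -0.013] [-0.001  0.002  0.001] rows 0.5
call [ 0.008 -0.     0.065] [ 0.    -0.337  0.   ] rows 3.4
call [0.009 0.    0.047] [ 0.    -0.326 -0.   ] rows 3.3
```

```bash

python3 -m inch '[{"dx":0.028,"dy":0,"dz":-0.013,"rx":0,"ry":0,"rz":0},{"dx":0.028,"dy":0,"dz":-0.013,"rx":0,"ry":0,"rz":0}]'
python3 -m inch '[{"dx":0.002,"dy":0,"dz":0.016,"rx":0,"ry":-0.085,"rz":0},{"dx":0.004,"dy":0,"dz":0.032,"rx":0,"ry":-0.17,"rz":0},{"dx":0.006,"dy":0,"dz":0.048,"rx":0,"ry":-0.255,"rz":0},{"dx":0.008,"dy":0,"dz":0.065,"rx":0,"ry":-0.337,"rz":0}]'
python3 -m inch '[{"dx":0.002,"dy":0,"dz":0.012,"rx":0,"ry":-0.08,"rz":0},{"dx":0.004,"dy":0,"dz":0.024,"rx":0,"ry":-0.16,"rz":0},{"dx":0.006,"dy":0,"dz":0.036,"rx":0,"ry":-0.24,"rz":0},{"dx":0.009,"dy":0,"dz":0.047,"rx":0,"ry":-0.326,"rz":0},{"dx":0.009,"dy":0,"dz":0.047,"rx":0,"ry":-0.326,"rz":0}]'
python3 - <<'E'
from h import *
a=optics.grab_frame('scene');b=optics.grab_frame('top')
A=cv2.resize(a[130:300,220:400],None,fx=2.4,fy=2.4,interpolation=cv2.INTER_CUBIC);Bm=cv2.resize(b[130:266,270:420],None,fx=2.4*1.04,fy=3,interpolation=cv2.INTER_CUBIC)
cv2.imwrite('pics/c4.png',np.hstack([A,Bm[:408,:360]])[:,:,::-1])
p,R=pose(); Rz=down(81.5)
t=np.array([.3965,.3835,0]);m=[.52,.34,.27]
plan([(m,down(30)),(t+[0,0,.25],down(81.5)),(t+[0,0,.05],None),(t+[0,0,.016],None)],ang=36,step=.2)
E
```

```text
time: 18.5
tool_pos: [0.6033, 0.1919, 0.3233]
tool_rot: [-0.329, 0.633, 0.61, 0.345]
contact_force: [0.7, -0.2, -0.4]
gripper_width: 0.154
grasp_force: 59.6
time: 18.9
tool_pos: [0.6042, 0.2385, 0.2963]
tool_rot: [-0.166, 0.7, 0.673, 0.172]
contact_force: [-0.1, 0.8, -1.3]
gripper_width: 0.15
grasp_force: 59.4
time: 19.4
tool_pos: [0.6035, 0.2657, 0.2641]
tool_rot: [-0.001, 0.719, 0.695, -0.003]
contact_force: [-0.0, 0.5, -0.7]
gripper_width: 0.149
grasp_force: 59.4
call [ 0.092 -0.109 -0.006] [-0.003 -0.    -0.374] rows 3.7
call [ 0.062 -0.053  0.013] [ 0.   0.  -0.3] rows 3.0
call [ 0.079 -0.021  0.013] [ 0.   0.  -0.3] rows 3.0
call [0.   0.   0.25] [0. 0. 0.] rows 4.0
call [0.    0.    0.042] [0. 0. 0.] rows 0.7
```

View pics/c4.png

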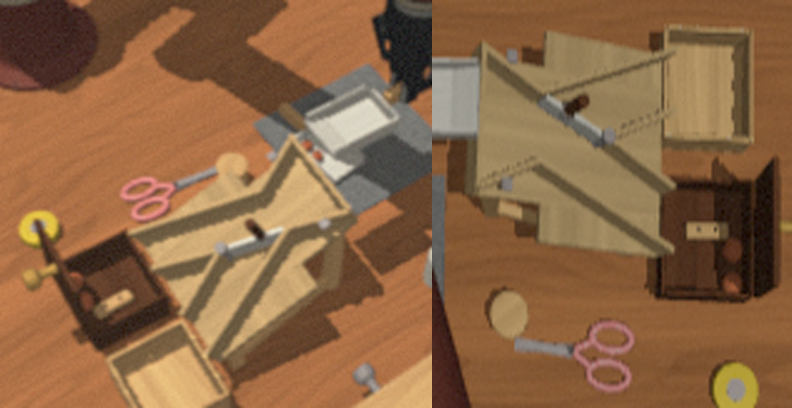

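Both large beads are in the case, at (732,248) and (733,285), the toggle is flat and the pan is empty. I return the pan.

```bash

python3 -m inch '[{"dx":0.023,"dy":-0.027,"dz":-0.006,"rx":0,"ry":0,"rz":-0.094},{"dx":0.046,"dy":-0.054,"dz":-0.006,"rx":0,"ry":0,"rz":-0.188},{"dx":0.069,"dy":-0.081,"dz":-0.006,"rx":0,"ry":0,"rz":-0.28},{"dx":0.092,"dy":-0.109,"dz":-0.006,"rx":-0.003,"ry":0,"rz":-0.374},{"dx":0.092,"dy":-0.109,"dz":-0.006,"rx":-0.003,"ry":0,"rz":-0.374}]'
python3 -m inch '[{"dx":0.015,"dy":-0.013,"dz":0.003,"rx":0,"ry":0,"rz":-0.075},{"dx":0.03,"dy":-0.026,"dz":0.006,"rx":0,"ry":0,"rz":-0.15},{"dx":0.046,"dy":-0.04,"dz":0.01,"rx":0,"ry":0,"rz":-0.225},{"dx":0.062,"dy":-0.053,"dz":0.013,"rx":0,"ry":0,"rz":-0.3}]'
python3 -m inch '[{"dx":0.02,"dy":-0.005,"dz":0.003,"rx":0,"ry":0,"rz":-0.075},{"dx":0.04,"dy":-0.01,"dz":0.006,"rx":0,"ry":0,"rz":-0.15},{"dx":0.06,"dy":-0.016,"dz":0.01,"rx":0,"ry":0,"rz":-0.225},{"dx":0.079,"dy":-0.021,"dz":0.013,"rx":0,"ry":0,"rz":-0.3},{"dx":0.079,"dy":-0.021,"dz":0.013,"rx":0,"ry":0,"rz":-0.3}]'
python3 -m inch '[{"dx":0,"dy":0,"dz":0.06,"rx":0,"ry":0,"rz":0},{"dx":0,"dy":0,"dz":0.12,"rx":0,"ry":0,"rz":0},{"dx":0,"dy":0,"dz":0.18,"rx":0,"ry":0,"rz":0},{"dx":0,"dy":0,"dz":0.23,"rx":0,"ry":0,"rz":0},{"dx":0,"dy":0,"dz":0.23,"rx":0,"ry":0,"rz":0}]'
python3 - <<'E'
from h import *
t=np.array([.3968,.384,0])
plan([(t+[0,0,.016],down(81.5))])
E
```

```text
time: 20.0
tool_pos: [0.5191, 0.3397, 0.2714]
tool_rot: [0.0, 0.5, 0.866, 0.001]
contact_force: [-0.2, -0.5, -1.4]
gripper_width: 0.147
grasp_force: 59.4
time: 20.4
tool_pos: [0.4598, 0.3593, 0.2603]
tool_rot: [0.001, 0.295, 0.956, 0.0]
contact_force: [0.1, 0.2, -1.7]
gripper_width: 0.148
grasp_force: 59.5
time: 20.9
tool_pos: [0.3974, 0.3816, 0.2495]
tool_rot: [0.001, 0.075, 0.997, -0.0]
contact_force: [0.7, -0.3, -0.9]
gripper_width: 0.15
grasp_force: 59.4
time: 21.4
tool_pos: [0.3952, 0.3778, 0.0591]
tool_rot: [-0.004, 0.077, 0.997, -0.005]
contact_force: [-1.9, -0.3, -1.8]
gripper_width: 0.152
grasp_force: 59.4
call [-0.001  0.009  0.054] [-0.007 -0.005 -0.004] rows 0.9
```

```bash

python3 -m inch '[{"dx":0,"dy":0.002,"dz":0.02,"rx":0,"ry":0,"rz":0},{"dx":0,"dy":0.002,"dz":0.04,"rx":0,"ry":0,"rz":0},{"dx":0,"dy":0.002,"dz":0.054,"rx":0,"ry":0,"rz":0},{"dx":0,"dy":0.002,"dz":0.059,"rx":0,"ry":0,"rz":0},{"dx":0,"dy":0.002,"dz":0.059,"rx":0,"ry":0,"rz":0}]'
python3 -m inch '[{"dx":0,"dy":0,"dz":0,"rx":0,"ry":0,"rz":0},{"dx":0,"dy":0,"dz":0,"rx":0,"ry":0,"rz":0}]'
```

```text
time: 21.9
tool_pos: [0.3989, 0.3835, 0.0185]
tool_rot: [0.001, 0.075, 0.997, -0.001]
contact_force: [0.3, 0.2, -1.4]
gripper_width: 0.148
grasp_force: 59.4
time: 22.1
tool_pos: [0.3995, 0.3841, 0.0197]
tool_rot: [0.002, 0.075, 0.997, 0.0]
contact_force: [-0.3, -0.1, -1.1]
gripper_width: 0.146
grasp_force: 59.4
```

```bash

python3 -m inch '[{"dx":0,"dy":0,"dz":0.006,"rx":0,"ry":0,"rz":0},{"dx":0,"dy":0,"dz":0.006,"rx":0,"ry":0,"rz":0}]'
python3 -m inch '[{"dx":0,"dy":0,"dz":0,"rx":0,"ry":0,"rz":0},{"dx":0,"dy":0,"dz":0,"rx":0,"ry":0,"rz":0},{"dx":0,"dy":0,"dz":0,"rx":0,"ry":0,"rz":0},{"dx":0,"dy":0,"dz":0,"rx":0,"ry":0,"rz":0}]' 0.2
python3 -m inch '[{"dx":0,"dy":0,"dz":-0.05,"rx":0,"ry":0,"rz":0},{"dx":0,"dy":0,"dz":-0.11,"rx":0,"ry":0,"rz":0},{"dx":0,"dy":0,"dz":-0.17,"rx":0,"ry":0,"rz":0},{"dx":0,"dy":0,"dz":-0.22,"rx":0,"ry":0,"rz":0},{"dx":0,"dy":0,"dz":-0.25,"rx":0,"ry":0,"rz":0}]'
python3 - <<'E'
from h import *
im=snap('top','t5')
for r in nets.boxes_of('top','pan_a'): print(np.round(r['bbox']),round(r['confidence'],2))
P=pin(.0)
# pin now at -.36: straddle at pin(-.36), push to -x world
q=pin(-.36)
plan([((.47,.2,.30),down(40)),(q*[1,1,0]+[0,0,.28],down(-2.3)),(q*[1,1,0]+[0,0,.176],None)],step=.22)
E
```

```text
time: 22.3
tool_pos: [0.3997, 0.3841, 0.0146]
tool_rot: [0.002, 0.075, 0.997, 0.0]
contact_force: [0.4, 0.7, -1.0]
gripper_width: 0.149
grasp_force: 59.6
time: 22.7
tool_pos: [0.3989, 0.3835, 0.0139]
tool_rot: [0.001, 0.075, 0.997, -0.001]
contact_force: [0.3, -0.4, -0.8]
gripper_width: 0.604
grasp_force: 0.0
time: 23.2
tool_pos: [0.3996, 0.3847, 0.2187]
tool_rot: [0.004, 0.075, 0.997, 0.001]
contact_force: [0.9, 1.1, -0.8]
gripper_width: 0.603
grasp_force: 0.0
[256. 231.  22.  51.] 0.73
[164. 257.  10.  14.] 0.52
[381. 159.  36.  42.] 0.16
call [-0.061 -0.108 -0.05 ] [0.003 0.002 0.241] rows 2.4
call [-0.095 -0.08  -0.05 ] [0.003 0.002 0.241] rows 2.4
call [-0.141 -0.     0.012] [0.    0.    0.246] rows 2.5
call [-0.132  0.051  0.012] [0.    0.    0.246] rows 2.5
call [0.   0.   0.13] [0. 0. 0.] rows 2.1
```

```bash

python3 -m inch '[{"dx":-0.03,"dy":-0.054,"dz":-0.025,"rx":0,"ry":0,"rz":0.12},{"dx":-0.061,"dy":-0.108,"dz":-0.05,"rx":0.003,"ry":0.002,"rz":0.241},{"dx":-0.061,"dy":-0.108,"dz":-0.05,"rx":0.003,"ry":0.002,"rz":0.241}]' -0.18
python3 -m inch '[{"dx":-0.04,"dy":-0.04,"dz":-0.025,"rx":0,"ry":0,"rz":0.12},{"dx":-0.095,"dy":-0.08,"dz":-0.05,"rx":0.003,"ry":0.002,"rz":0.241},{"dx":-0.095,"dy":-0.08,"dz":-0.05,"rx":0.003,"ry":0.002,"rz":0.241}]'
python3 -m inch '[{"dx":-0.047,"dy":0,"dz":0.004,"rx":0,"ry":0,"rz":0.08},{"dx":-0.094,"dy":0,"dz":0.008,"rx":0,"ry":0,"rz":0.16},{"dx":-0.141,"dy":0,"dz":0.012,"rx":0,"ry":0,"rz":0.246},{"dx":-0.141,"dy":0,"dz":0.012,"rx":0,"ry":0,"rz":0.246}]'
python3 -m inch '[{"dx":-0.044,"dy":0.017,"dz":0.004,"rx":0,"ry":0,"rz":0.08},{"dx":-0.088,"dy":0.034,"dz":0.008,"rx":0,"ry":0,"rz":0.16},{"dx":-0.132,"dy":0.051,"dz":0.012,"rx":0,"ry":0,"rz":0.246},{"dx":-0.132,"dy":0.051,"dz":0.012,"rx":0,"ry":0,"rz":0.246},{"dx":-0.132,"dy":0.051,"dz":0.012,"rx":0,"ry":0,"rz":0.246}]'
python3 - <<'E'
from h import *
q=pin(-.36); plan([(q*[1,1,0]+[0,0,.176],down(-2.3))]); print(q)
E
```

```text
time: 23.6
tool_pos: [0.4354, 0.2883, 0.2552]
tool_rot: [0.001, 0.257, 0.967, -0.002]
contact_force: [-0.3, 0.6, 0.8]
gripper_width: 0.409
grasp_force: 0.0
time: 23.9
tool_pos: [0.4705, 0.195, 0.2954]
tool_rot: [-0.001, 0.427, 0.904, -0.004]
contact_force: [0.6, 1.4, 0.7]
gripper_width: 0.41
grasp_force: 0.0
time: 24.3
tool_pos: [0.5421, 0.1087, 0.2818]
tool_rot: [-0.002, 0.584, 0.812, -0.006]
contact_force: [0.7, 0.0, -0.7]
gripper_width: 0.407
grasp_force: 0.0
time: 24.8
tool_pos: [0.6132, 0.0252, 0.2735]
tool_rot: [-0.002, 0.721, 0.693, -0.005]
contact_force: [-0.4, 0.6, 0.8]
gripper_width: 0.413
grasp_force: 0.0
call [0.003 0.003 0.122] [-0.007  0.004  0.001] rows 2.0
[0.61505244 0.02668755 0.18358397]
```

```bash

python3 -m inch '[{"dx":0.003,"dy":0.003,"dz":0.04,"rx":-0.007,"ry":0.004,"rz":0},{"dx":0.003,"dy":0.003,"dz":0.08,"rx":-0.007,"ry":0.004,"rz":0},{"dx":0.003,"dy":0.003,"dz":0.122,"rx":-0.007,"ry":0.004,"rz":0},{"dx":0.003,"dy":0.003,"dz":0.122,"rx":-0.007,"ry":0.004,"rz":0}]'
python3 -m inch '[{"dx":0,"dy":-0.015,"dz":0,"rx":0,"ry":0,"rz":0},{"dx":0,"dy":-0.03,"dz":0,"rx":0,"ry":0,"rz":0},{"dx":0,"dy":-0.045,"dz":0,"rx":0,"ry":0,"rz":0},{"dx":0,"dy":-0.058,"dz":0,"rx":0,"ry":0,"rz":0},{"dx":0,"dy":-0.066,"dz":0,"rx":0,"ry":0,"rz":0}]'
python3 -m inch '[{"dx":0,"dy":0,"dz":0,"rx":0,"ry":0,"rz":0},{"dx":0,"dy":0,"dz":0,"rx":0,"ry":0,"rz":0}]'
```

```text
time: 25.2
tool_pos: [0.611, 0.0286, 0.1713]
tool_rot: [-0.003, 0.72, 0.694, -0.003]
contact_force: [-0.1, 0.4, 0.3]
gripper_width: 0.409
grasp_force: 0.0
time: 25.7
tool_pos: [0.565, 0.0285, 0.1798]
tool_rot: [0.006, 0.721, 0.693, 0.005]
contact_force: [20.9, -0.2, -9.0]
gripper_width: 0.412
grasp_force: 10.8
time: 25.9
tool_pos: [0.5655, 0.0285, 0.1796]
tool_rot: [0.005, 0.721, 0.693, 0.005]
contact_force: [10.0, -0.3, -1.4]
gripper_width: 0.408
grasp_force: 5.0
```

The flap is at the positive stop. I back off and go to pan_b.

```bash

python3 -m inch '[{"dx":0,"dy":0.012,"dz":0,"rx":0,"ry":0,"rz":0},{"dx":0,"dy":0.012,"dz":-0.05,"rx":0,"ry":0,"rz":0},{"dx":0,"dy":0.012,"dz":-0.1,"rx":0,"ry":0,"rz":0},{"dx":0,"dy":0.012,"dz":-0.15,"rx":0,"ry":0,"rz":0},{"dx":0,"dy":0.012,"dz":-0.15,"rx":0,"ry":0,"rz":0}]'
python3 - <<'E'
from h import *
t=np.array([.3959,.2492,0])
plan([((.48,.14,.30),down(45)),(t+[0,0,.26],down(95.5)),(t+[0,0,.07],None)],step=.25)
E
```

```text
time: 26.4
tool_pos: [0.5744, 0.0281, 0.3057]
tool_rot: [0.006, 0.721, 0.693, 0.005]
contact_force: [0.2, -0.4, 0.3]
gripper_width: 0.413
grasp_force: 0.0
call [ 0.067 -0.062  0.003] [ 0.005  0.002 -0.275] rows 2.8
call [ 0.087 -0.03   0.003] [ 0.005  0.002 -0.275] rows 2.8
call [0.085 0.011 0.025] [ 0.     0.    -0.294] rows 2.9
call [0.073 0.046 0.025] [ 0.     0.    -0.294] rows 2.9
call [0.    0.    0.238] [0. 0. 0.] rows 3.8
```

```bash

python3 -m inch '[{"dx":0.03,"dy":-0.03,"dz":0.001,"rx":0,"ry":0,"rz":-0.13},{"dx":0.067,"dy":-0.062,"dz":0.003,"rx":0.005,"ry":0.002,"rz":-0.275},{"dx":0.067,"dy":-0.062,"dz":0.003,"rx":0.005,"ry":0.002,"rz":-0.275},{"dx":0.067,"dy":-0.062,"dz":0.003,"rx":0.005,"ry":0.002,"rz":-0.275}]' 0.2
python3 -m inch '[{"dx":0.03,"dy":-0.01,"dz":0.001,"rx":0,"ry":0,"rz":-0.1},{"dx":0.06,"dy":-0.02,"dz":0.002,"rx":0.003,"ry":0.001,"rz":-0.19},{"dx":0.087,"dy":-0.03,"dz":0.003,"rx":0.005,"ry":0.002,"rz":-0.275},{"dx":0.087,"dy":-0.03,"dz":0.003,"rx":0.005,"ry":0.002,"rz":-0.275}]'
python3 -m inch '[{"dx":0.03,"dy":0.004,"dz":0.008,"rx":0,"ry":0,"rz":-0.1},{"dx":0.06,"dy":0.008,"dz":0.016,"rx":0,"ry":0,"rz":-0.2},{"dx":0.085,"dy":0.011,"dz":0.025,"rx":0,"ry":0,"rz":-0.294},{"dx":0.085,"dy":0.011,"dz":0.025,"rx":0,"ry":0,"rz":-0.294}]'
python3 -m inch '[{"dx":0.025,"dy":0.015,"dz":0.008,"rx":0,"ry":0,"rz":-0.1},{"dx":0.05,"dy":0.03,"dz":0.016,"rx":0,"ry":0,"rz":-0.2},{"dx":0.073,"dy":0.046,"dz":0.025,"rx":0,"ry":0,"rz":-0.294},{"dx":0.073,"dy":0.046,"dz":0.025,"rx":0,"ry":0,"rz":-0.294}]'
python3 - <<'E'
from h import *
im=optics.grab_frame('wrist'); ci=optics.camera_info('wrist'); out=im.copy()
for p in((-.101,0,.027),(-.046,0,.027),(.052,0,.015)):
    w=Ro.from_euler('z',.09543).apply(p)+[.47054,.25638,0]; cv2.circle(out,tuple(int(q) for q in proj('wrist',w,ci)),3,(0,255,0),-1)
cv2.imwrite('pics/w7.png',out[:,:,::-1])
t=np.array([.3959,.2492,0]); plan([(t+[0,0,.07],down(95.5))],step=.25)
E
```

```text
time: 26.8
tool_pos: [0.5236, 0.0846, 0.2943]
tool_rot: [-0.002, 0.564, 0.826, -0.001]
contact_force: [-1.1, 0.2, -0.4]
gripper_width: 0.599
grasp_force: 0.0
time: 27.2
tool_pos: [0.4758, 0.141, 0.2924]
tool_rot: [-0.006, 0.383, 0.924, -0.003]
contact_force: [-0.2, -0.2, 0.3]
gripper_width: 0.598
grasp_force: 0.0
time: 27.6
tool_pos: [0.4339, 0.1947, 0.2719]
tool_rot: [-0.007, 0.172, 0.985, -0.002]
contact_force: [0.4, 0.3, -1.3]
gripper_width: 0.6
grasp_force: 0.0
time: 28.0
tool_pos: [0.3917, 0.249, 0.2528]
tool_rot: [-0.007, -0.047, 0.999, -0.0]
contact_force: [-0.5, -0.6, -0.3]
gripper_width: 0.603
grasp_force: 0.0
call [-0.007  0.001  0.229] [-0.    -0.008 -0.003] rows 3.7
```

View pics/w7.png

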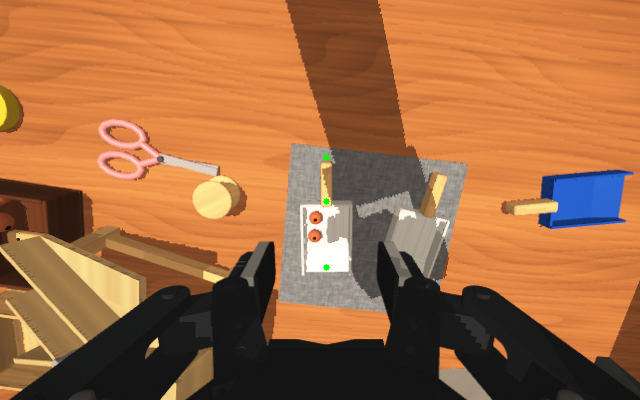

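Pan_b with two small beads is in line, about 5 mm further along +x than the model, and pan_a stands upright on the mat. I grasp pan_b.

```bash

python3 -m inch '[{"dx":-0.012,"dy":0.001,"dz":0.06,"rx":0,"ry":-0.008,"rz":-0.003},{"dx":-0.012,"dy":0.001,"dz":0.12,"rx":0,"ry":-0.008,"rz":-0.003},{"dx":-0.012,"dy":0.001,"dz":0.18,"rx":0,"ry":-0.008,"rz":-0.003},{"dx":-0.012,"dy":0.001,"dz":0.229,"rx":0,"ry":-0.008,"rz":-0.003},{"dx":-0.012,"dy":0.001,"dz":0.229,"rx":0,"ry":-0.008,"rz":-0.003}]'
python3 -m inch '[{"dx":0,"dy":0,"dz":0.03,"rx":0,"ry":0,"rz":0},{"dx":0,"dy":0,"dz":0.055,"rx":0,"ry":0,"rz":0},{"dx":0,"dy":0,"dz":0.072,"rx":0,"ry":0,"rz":0},{"dx":0,"dy":0,"dz":0.072,"rx":0,"ry":0,"rz":0},{"dx":0,"dy":0,"dz":0.072,"rx":0,"ry":0,"rz":0}]'
python3 -m inch '[{"dx":0,"dy":0,"dz":0,"rx":0,"ry":0,"rz":0},{"dx":0,"dy":0,"dz":0,"rx":0,"ry":0,"rz":0},{"dx":0,"dy":0,"dz":0,"rx":0,"ry":0,"rz":0},{"dx":0,"dy":0,"dz":0,"rx":0,"ry":0,"rz":0},{"dx":0,"dy":0,"dz":0,"rx":0,"ry":0,"rz":0}]' -1
python3 - <<'E'
from h import *
p,R=pose(); print(p)
plan([(p+[0,0,.15],None),((.5,.29,.27),down(45)),(pour(0,-.1,.28)[0],down(np.degrees(X[2])+90))],step=.15,ang=20)
E
```

```text
time: 28.55
tool_pos: [0.396, 0.2473, 0.0647]
tool_rot: [-0.006, -0.047, 0.999, -0.002]
contact_force: [-0.5, -0.4, -0.2]
gripper_width: 0.601
grasp_force: 0.0
time: 29.05
tool_pos: [0.4008, 0.2507, 0.0144]
tool_rot: [0.001, -0.05, 0.999, 0.001]
contact_force: [0.2, 0.0, -0.1]
gripper_width: 0.601
grasp_force: 0.0
time: 29.55
tool_pos: [0.4003, 0.2508, 0.0141]
tool_rot: [0.001, -0.05, 0.999, 0.0]
contact_force: [-1.5, -0.8, 5.1]
gripper_width: 0.151
grasp_force: 60.2
[0.40026294 0.25078022 0.01411234]
call [-0.     0.    -0.187] [0. 0. 0.] rows 3.0
call [-0.043  0.012 -0.044] [0.    0.    0.197] rows 2.0
call [-0.038  0.024 -0.044] [0.    0.    0.197] rows 2.0
call [-0.029  0.034 -0.044] [0.    0.    0.197] rows 2.0
call [-0.039  0.023 -0.003] [0.    0.    0.184] rows 1.8
call [-0.031  0.033 -0.003] [0.    0.    0.184] rows 1.8
call [-0.021  0.04  -0.003] [0.    0.    0.184] rows 1.8
```

```bash

python3 -m inch '[{"dx":0,"dy":0,"dz":-0.02,"rx":0,"ry":0,"rz":0},{"dx":0,"dy":0,"dz":-0.06,"rx":0,"ry":0,"rz":0},{"dx":0,"dy":0,"dz":-0.11,"rx":0,"ry":0,"rz":0},{"dx":0,"dy":0,"dz":-0.16,"rx":0,"ry":0,"rz":0},{"dx":0,"dy":0,"dz":-0.187,"rx":0,"ry":0,"rz":0}]'
python3 -m inch '[{"dx":-0.01,"dy":0.003,"dz":-0.01,"rx":0,"ry":0,"rz":0.045},{"dx":-0.021,"dy":0.006,"dz":-0.022,"rx":0,"ry":0,"rz":0.095},{"dx":-0.032,"dy":0.009,"dz":-0.033,"rx":0,"ry":0,"rz":0.145},{"dx":-0.043,"dy":0.012,"dz":-0.044,"rx":0,"ry":0,"rz":0.197}]'
python3 -m inch '[{"dx":-0.01,"dy":0.006,"dz":-0.011,"rx":0,"ry":0,"rz":0.05},{"dx":-0.019,"dy":0.012,"dz":-0.022,"rx":0,"ry":0,"rz":0.1},{"dx":-0.028,"dy":0.018,"dz":-0.033,"rx":0,"ry":0,"rz":0.15},{"dx":-0.038,"dy":0.024,"dz":-0.044,"rx":0,"ry":0,"rz":0.197}]'
python3 -m inch '[{"dx":-0.007,"dy":0.008,"dz":-0.011,"rx":0,"ry":0,"rz":0.05},{"dx":-0.014,"dy":0.017,"dz":-0.022,"rx":0,"ry":0,"rz":0.1},{"dx":-0.021,"dy":0.025,"dz":-0.033,"rx":0,"ry":0,"rz":0.15},{"dx":-0.029,"dy":0.034,"dz":-0.044,"rx":0,"ry":0,"rz":0.197}]'
python3 -m inch '[{"dx":-0.01,"dy":0.006,"dz":-0.001,"rx":0,"ry":0,"rz":0.046},{"dx":-0.02,"dy":0.012,"dz":-0.002,"rx":0,"ry":0,"rz":0.092},{"dx":-0.03,"dy":0.017,"dz":-0.003,"rx":0,"ry":0,"rz":0.138},{"dx":-0.039,"dy":0.023,"dz":-0.003,"rx":0,"ry":0,"rz":0.184}]'
python3 -m inch '[{"dx":-0.008,"dy":0.008,"dz":-0.001,"rx":0,"ry":0,"rz":0.046},{"dx":-0.016,"dy":0.016,"dz":-0.002,"rx":0,"ry":0,"rz":0.092},{"dx":-0.024,"dy":0.025,"dz":-0.003,"rx":0,"ry":0,"rz":0.138},{"dx":-0.031,"dy":0.033,"dz":-0.003,"rx":0,"ry":0,"rz":0.184}]'
python3 -m inch '[{"dx":-0.005,"dy":0.01,"dz":-0.001,"rx":0,"ry":0,"rz":0.046},{"dx":-0.01,"dy":0.02,"dz":-0.002,"rx":0,"ry":0,"rz":0.092},{"dx":-0.016,"dy":0.03,"dz":-0.003,"rx":0,"ry":0,"rz":0.138},{"dx":-0.021,"dy":0.04,"dz":-0.003,"rx":0,"ry":0,"rz":0.184},{"dx":-0.021,"dy":0.04,"dz":-0.003,"rx":0,"ry":0,"rz":0.184}]'
python3 - <<'E'
from h import *
print(state()['gripper_width'])
plan([pour(0,-.09,.235),pour(30,-.085,.21),pour(57,-.08,.198)],ang=31)
E
```

```text
time: 30.05
tool_pos: [0.4004, 0.251, 0.166]
tool_rot: [0.002, -0.05, 0.999, 0.001]
contact_force: [0.9, 0.3, -1.8]
gripper_width: 0.153
grasp_force: 59.3
time: 30.45
tool_pos: [0.4324, 0.2635, 0.1974]
tool_rot: [-0.001, 0.099, 0.995, 0.0]
contact_force: [-0.9, -0.1, -2.5]
gripper_width: 0.151
grasp_force: 59.3
time: 30.85
tool_pos: [0.4659, 0.2764, 0.2324]
tool_rot: [-0.001, 0.244, 0.97, 0.0]
contact_force: [-0.0, -0.8, -1.1]
gripper_width: 0.146
grasp_force: 59.3
time: 31.25
tool_pos: [0.4992, 0.2895, 0.2675]
tool_rot: [-0.001, 0.384, 0.923, -0.0]
contact_force: [0.6, 0.5, -0.4]
gripper_width: 0.149
grasp_force: 59.2
time: 31.65
tool_pos: [0.5345, 0.2802, 0.2697]
tool_rot: [-0.001, 0.508, 0.862, -0.0]
contact_force: [-1.2, -0.1, -1.0]
gripper_width: 0.145
grasp_force: 59.2
time: 32.05
tool_pos: [0.5697, 0.2715, 0.2721]
tool_rot: [-0.001, 0.621, 0.784, -0.0]
contact_force: [0.1, -0.5, -1.7]
gripper_width: 0.149
grasp_force: 59.3
time: 32.55
tool_pos: [0.6049, 0.2622, 0.2742]
tool_rot: [-0.001, 0.722, 0.692, -0.0]
contact_force: [-0.3, 0.4, -0.5]
gripper_width: 0.151
grasp_force: 59.2
0.1506771358139472
call [-0.012  0.     0.051] [-0.001 -0.    -0.002] rows 0.8
call [-0.026 -0.    -0.048] [0.    0.349 0.   ] rows 3.5
call [-0.029  0.    -0.062] [ 0.     0.314 -0.   ] rows 3.1
```

```bash

python3 -m inch '[{"dx":-0.004,"dy":0,"dz":0.017,"rx":0,"ry":0,"rz":0},{"dx":-0.008,"dy":0,"dz":0.034,"rx":0,"ry":0,"rz":0},{"dx":-0.012,"dy":0,"dz":0.051,"rx":0,"ry":0,"rz":0},{"dx":-0.012,"dy":0,"dz":0.051,"rx":0,"ry":0,"rz":0}]'
python3 -m inch '[{"dx":-0.003,"dy":0,"dz":-0.01,"rx":0,"ry":0.07,"rz":0},{"dx":-0.008,"dy":0,"dz":-0.02,"rx":0,"ry":0.14,"rz":0},{"dx":-0.014,"dy":0,"dz":-0.03,"rx":0,"ry":0.21,"rz":0},{"dx":-0.02,"dy":0,"dz":-0.04,"rx":0,"ry":0.28,"rz":0},{"dx":-0.026,"dy":0,"dz":-0.048,"rx":0,"ry":0.349,"rz":0}]'
python3 -m inch '[{"dx":-0.005,"dy":0,"dz":-0.012,"rx":0,"ry":0.06,"rz":0},{"dx":-0.011,"dy":0,"dz":-0.024,"rx":0,"ry":0.12,"rz":0},{"dx":-0.017,"dy":0,"dz":-0.037,"rx":0,"ry":0.18,"rz":0},{"dx":-0.023,"dy":0,"dz":-0.05,"rx":0,"ry":0.25,"rz":0},{"dx":-0.029,"dy":0,"dz":-0.062,"rx":0,"ry":0.314,"rz":0}]'
python3 -m inch '[{"dx":0,"dy":0,"dz":0,"rx":0,"ry":0,"rz":0},{"dx":0,"dy":0,"dz":0,"rx":0,"ry":0,"rz":0},{"dx":0,"dy":0,"dz":0,"rx":0,"ry":0,"rz":0},{"dx":0,"dy":0,"dz":0,"rx":0,"ry":0,"rz":0},{"dx":0,"dy":0,"dz":0,"rx":0,"ry":0,"rz":0}]'
python3 -m inch '[{"dx":0,"dy":0,"dz":0,"rx":0,"ry":0,"rz":0},{"dx":0,"dy":0,"dz":0,"rx":0,"ry":0,"rz":0},{"dx":0,"dy":0,"dz":0,"rx":0,"ry":0,"rz":0},{"dx":0,"dy":0,"dz":0,"rx":0,"ry":0,"rz":0},{"dx":0,"dy":0,"dz":0,"rx":0,"ry":0,"rz":0}]'
python3 - <<'E'
from h import *
plan([pour(57,-.085,.22),pour(28,-.09,.24),pour(0,-.1,.27)],ang=31)
E
```

```text
time: 32.95
tool_pos: [0.6021, 0.2521, 0.2299]
tool_rot: [-0.002, 0.722, 0.692, -0.003]
contact_force: [-1.0, 0.3, -2.6]
gripper_width: 0.143
grasp_force: 59.2
time: 33.45
tool_pos: [0.6036, 0.2319, 0.2744]
tool_rot: [-0.18, 0.697, 0.668, 0.189]
contact_force: [-0.1, -0.3, -1.6]
gripper_width: 0.149
grasp_force: 59.3
time: 33.95
tool_pos: [0.6015, 0.1865, 0.305]
tool_rot: [-0.33, 0.634, 0.608, 0.346]
contact_force: [-0.7, -0.0, -2.7]
gripper_width: 0.152
grasp_force: 59.4
time: 34.45
tool_pos: [0.6014, 0.1881, 0.3049]
tool_rot: [-0.33, 0.634, 0.609, 0.345]
contact_force: [0.3, -0.1, -1.6]
gripper_width: 0.147
grasp_force: 59.4
time: 34.95
tool_pos: [0.6015, 0.1873, 0.3042]
tool_rot: [-0.33, 0.635, 0.608, 0.345]
contact_force: [-0.4, 0.2, -0.3]
gripper_width: 0.15
grasp_force: 59.4
call [ 0.025  0.001 -0.01 ] [ 0.001 -0.    -0.001] rows 0.4
call [ 0.003 -0.     0.068] [ 0.    -0.337  0.   ] rows 3.4
call [0.009 0.    0.047] [ 0.    -0.326 -0.   ] rows 3.3
```

```bash

python3 -m inch '[{"dx":0.025,"dy":0.001,"dz":-0.01,"rx":0,"ry":0,"rz":0},{"dx":0.025,"dy":0.001,"dz":-0.01,"rx":0,"ry":0,"rz":0}]'
python3 -m inch '[{"dx":0.001,"dy":0,"dz":0.017,"rx":0,"ry":-0.085,"rz":0},{"dx":0.002,"dy":0,"dz":0.034,"rx":0,"ry":-0.17,"rz":0},{"dx":0.003,"dy":0,"dz":0.051,"rx":0,"ry":-0.255,"rz":0},{"dx":0.003,"dy":0,"dz":0.068,"rx":0,"ry":-0.337,"rz":0}]'
python3 -m inch '[{"dx":0.002,"dy":0,"dz":0.012,"rx":0,"ry":-0.08,"rz":0},{"dx":0.004,"dy":0,"dz":0.024,"rx":0,"ry":-0.16,"rz":0},{"dx":0.006,"dy":0,"dz":0.036,"rx":0,"ry":-0.24,"rz":0},{"dx":0.009,"dy":0,"dz":0.047,"rx":0,"ry":-0.326,"rz":0},{"dx":0.009,"dy":0,"dz":0.047,"rx":0,"ry":-0.326,"rz":0}]'
python3 - <<'E'
from h import *
a=optics.grab_frame('scene');b=optics.grab_frame('top')
A=cv2.resize(a[130:320,220:400],None,fx=2.3,fy=2.3,interpolation=cv2.INTER_CUBIC);Bm=cv2.resize(b[130:276,270:415],None,fx=2.6,fy=2.6,interpolation=cv2.INTER_CUBIC)
h=min(len(A),len(Bm));cv2.imwrite('pics/c5.png',np.hstack([A[-h:],Bm[:h]])[:,:,::-1])
t=np.array([.4005,.2508,0])
plan([((.5,.29,.27),down(45)),(t+[0,0,.25],down(95.6)),(t+[0,0,.055],None)],ang=36,step=.2)
E
```

```text
time: 35.15
tool_pos: [0.6034, 0.1916, 0.3285]
tool_rot: [-0.329, 0.634, 0.609, 0.346]
contact_force: [1.2, -0.3, -0.5]
gripper_width: 0.153
grasp_force: 59.4
time: 35.55
tool_pos: [0.6047, 0.2382, 0.2981]
tool_rot: [-0.165, 0.701, 0.671, 0.174]
contact_force: [-0.1, 0.0, -1.5]
gripper_width: 0.149
grasp_force: 59.3
time: 36.05
tool_pos: [0.6043, 0.2656, 0.266]
tool_rot: [-0.001, 0.72, 0.694, -0.001]
contact_force: [-0.5, -0.2, -1.0]
gripper_width: 0.154
grasp_force: 59.3
call [ 0.014 -0.066 -0.002] [-0.    -0.001 -0.276] rows 2.8
call [ 0.04  -0.055 -0.002] [-0.    -0.001 -0.276] rows 2.8
call [ 0.027 -0.061  0.013] [ 0.     0.    -0.294] rows 2.9
call [ 0.05  -0.044  0.013] [ 0.     0.    -0.294] rows 2.9
call [0.    0.    0.244] [0. 0. 0.] rows 3.9
```

View pics/c5.png

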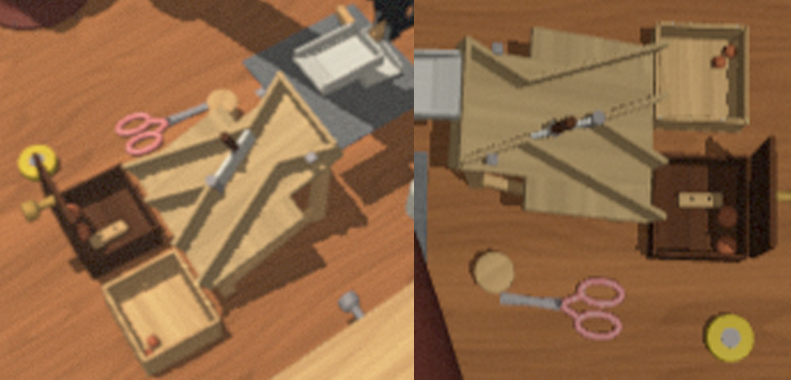

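Both small beads are in the tray, at (729,50) and (719,63), and pan_b is empty. I return it.

```bash

python3 -m inch '[{"dx":0.005,"dy":-0.022,"dz":-0.001,"rx":0,"ry":0,"rz":-0.09},{"dx":0.01,"dy":-0.044,"dz":-0.002,"rx":0,"ry":0,"rz":-0.18},{"dx":0.014,"dy":-0.066,"dz":-0.002,"rx":0,"ry":-0.001,"rz":-0.276},{"dx":0.014,"dy":-0.066,"dz":-0.002,"rx":0,"ry":-0.001,"rz":-0.276}]'
python3 -m inch '[{"dx":0.013,"dy":-0.018,"dz":-0.001,"rx":0,"ry":0,"rz":-0.09},{"dx":0.026,"dy":-0.036,"dz":-0.002,"rx":0,"ry":0,"rz":-0.18},{"dx":0.04,"dy":-0.055,"dz":-0.002,"rx":0,"ry":-0.001,"rz":-0.276},{"dx":0.04,"dy":-0.055,"dz":-0.002,"rx":0,"ry":-0.001,"rz":-0.276}]'
python3 -m inch '[{"dx":0.009,"dy":-0.02,"dz":0.004,"rx":0,"ry":0,"rz":-0.1},{"dx":0.018,"dy":-0.04,"dz":0.008,"rx":0,"ry":0,"rz":-0.2},{"dx":0.027,"dy":-0.061,"dz":0.013,"rx":0,"ry":0,"rz":-0.294},{"dx":0.027,"dy":-0.061,"dz":0.013,"rx":0,"ry":0,"rz":-0.294}]'
python3 -m inch '[{"dx":0.017,"dy":-0.015,"dz":0.004,"rx":0,"ry":0,"rz":-0.1},{"dx":0.034,"dy":-0.03,"dz":0.008,"rx":0,"ry":0,"rz":-0.2},{"dx":0.05,"dy":-0.044,"dz":0.013,"rx":0,"ry":0,"rz":-0.294},{"dx":0.05,"dy":-0.044,"dz":0.013,"rx":0,"ry":0,"rz":-0.294}]'
python3 -m inch '[{"dx":0,"dy":0,"dz":0.06,"rx":0,"ry":0,"rz":0},{"dx":0,"dy":0,"dz":0.12,"rx":0,"ry":0,"rz":0},{"dx":0,"dy":0,"dz":0.18,"rx":0,"ry":0,"rz":0},{"dx":0,"dy":0,"dz":0.22,"rx":0,"ry":0,"rz":0},{"dx":0,"dy":0,"dz":0.244,"rx":0,"ry":0,"rz":0}]'
python3 -m inch '[{"dx":0,"dy":0,"dz":0,"rx":0,"ry":0,"rz":0},{"dx":0,"dy":0,"dz":0,"rx":0,"ry":0,"rz":0},{"dx":0,"dy":0,"dz":0,"rx":0,"ry":0,"rz":0}]'
python3 - <<'E'
from h import *
t=np.array([.4005,.2508,0]); plan([(t+[0,0,.0145],down(95.6))])
E
```

```text
time: 36.55
tool_pos: [0.5522, 0.2751, 0.27]
tool_rot: [-0.0, 0.564, 0.825, 0.0]
contact_force: [0.3, 0.4, -0.3]
gripper_width: 0.149
grasp_force: 59.2
time: 36.95
tool_pos: [0.5001, 0.2893, 0.2715]
tool_rot: [0.001, 0.384, 0.923, -0.0]
contact_force: [-0.4, 0.3, -1.3]
gripper_width: 0.152
grasp_force: 59.2
time: 37.35
tool_pos: [0.4505, 0.2692, 0.2602]
tool_rot: [0.0, 0.174, 0.985, -0.001]
contact_force: [-0.1, 0.5, -1.2]
gripper_width: 0.152
grasp_force: 59.2
time: 37.75
tool_pos: [0.4014, 0.2502, 0.2501]
tool_rot: [0.001, -0.045, 0.999, -0.001]
contact_force: [-0.2, 0.7, -1.2]
gripper_width: 0.151
grasp_force: 59.2
time: 38.25
tool_pos: [0.4012, 0.2496, 0.0518]
tool_rot: [-0.001, -0.044, 0.999, -0.002]
contact_force: [-0.4, -0.1, -0.0]
gripper_width: 0.15
grasp_force: 59.3
time: 38.55
tool_pos: [0.4037, 0.2511, 0.0572]
tool_rot: [0.002, -0.047, 0.999, -0.0]
contact_force: [0.5, -0.2, -0.7]
gripper_width: 0.147
grasp_force: 59.2
call [0.004 0.    0.053] [-0.001  0.003 -0.003] rows 0.9
```

```bash

python3 -m inch '[{"dx":0.003,"dy":0,"dz":0.02,"rx":0,"ry":0,"rz":0},{"dx":0.003,"dy":0,"dz":0.04,"rx":0,"ry":0,"rz":0},{"dx":0.003,"dy":0,"dz":0.053,"rx":0,"ry":0,"rz":0},{"dx":0.003,"dy":0,"dz":0.053,"rx":0,"ry":0,"rz":0},{"dx":0.003,"dy":0,"dz":0.053,"rx":0,"ry":0,"rz":0}]'
python3 -m inch '[{"dx":0,"dy":0,"dz":0,"rx":0,"ry":0,"rz":0},{"dx":0,"dy":0,"dz":0,"rx":0,"ry":0,"rz":0},{"dx":0,"dy":0,"dz":0,"rx":0,"ry":0,"rz":0},{"dx":0,"dy":0,"dz":0,"rx":0,"ry":0,"rz":0}]' 0.2
python3 -m inch '[{"dx":0,"dy":0,"dz":-0.05,"rx":0,"ry":0,"rz":0},{"dx":0,"dy":0,"dz":-0.11,"rx":0,"ry":0,"rz":0},{"dx":0,"dy":0,"dz":-0.17,"rx":0,"ry":0,"rz":0},{"dx":0,"dy":0,"dz":-0.23,"rx":0,"ry":0,"rz":0},{"dx":0,"dy":0,"dz":-0.29,"rx":0,"ry":0,"rz":0}]'
python3 -m inch '[{"dx":0,"dy":0,"dz":-0.03,"rx":0,"ry":0,"rz":0},{"dx":0,"dy":0,"dz":-0.1,"rx":0,"ry":0,"rz":0},{"dx":0,"dy":0,"dz":-0.1,"rx":0,"ry":0,"rz":0}]' -1
python3 - <<'E'
from h import *
s=Q((.1775+.0885,-.072-.038),.30)
plan([((.45,.02,.34),down(45)),(s,down(-2.3))],step=.24); print(s)
E
```

```text
time: 39.05
tool_pos: [0.4003, 0.2506, 0.0139]
tool_rot: [0.002, -0.048, 0.999, -0.001]
contact_force: [0.5, -0.3, -0.6]
gripper_width: 0.157
grasp_force: 60.0
time: 39.45
tool_pos: [0.3994, 0.2502, 0.013]
tool_rot: [0.001, -0.048, 0.999, -0.001]
contact_force: [-0.1, -0.4, -0.2]
gripper_width: 0.603
grasp_force: 0.0
time: 39.95
tool_pos: [0.3985, 0.2505, 0.2468]
tool_rot: [0.001, -0.048, 0.999, -0.001]
contact_force: [0.8, 0.8, -0.5]
gripper_width: 0.601
grasp_force: 0.0
time: 40.25
tool_pos: [0.4008, 0.2516, 0.3323]
tool_rot: [0.006, -0.048, 0.999, 0.001]
contact_force: [-0.2, 0.1, 0.9]
gripper_width: 0.095
grasp_force: 0.0
call [-0.017 -0.147 -0.005] [0.002 0.004 0.294] rows 2.9
call [-0.078 -0.126 -0.005] [0.002 0.004 0.294] rows 2.9
call [-0.12  -0.097  0.025] [0.    0.    0.275] rows 2.8
call [-0.149 -0.041  0.025] [0.    0.    0.275] rows 2.8
[ 0.47535964 -0.22554248  0.3       ]
```

```bash

python3 -m inch '[{"dx":-0.008,"dy":-0.06,"dz":-0.002,"rx":0,"ry":0,"rz":0.1},{"dx":-0.012,"dy":-0.11,"dz":-0.004,"rx":0,"ry":0,"rz":0.2},{"dx":-0.017,"dy":-0.147,"dz":-0.005,"rx":0.002,"ry":0.004,"rz":0.294},{"dx":-0.017,"dy":-0.147,"dz":-0.005,"rx":0.002,"ry":0.004,"rz":0.294}]'
python3 -m inch '[{"dx":-0.026,"dy":-0.042,"dz":-0.002,"rx":0,"ry":0,"rz":0.1},{"dx":-0.052,"dy":-0.084,"dz":-0.004,"rx":0,"ry":0,"rz":0.2},{"dx":-0.078,"dy":-0.126,"dz":-0.005,"rx":0.002,"ry":0.004,"rz":0.294},{"dx":-0.078,"dy":-0.126,"dz":-0.005,"rx":0.002,"ry":0.004,"rz":0.294}]'
python3 -m inch '[{"dx":-0.04,"dy":-0.032,"dz":0.008,"rx":0,"ry":0,"rz":0.09},{"dx":-0.08,"dy":-0.064,"dz":0.016,"rx":0,"ry":0,"rz":0.18},{"dx":-0.12,"dy":-0.097,"dz":0.025,"rx":0,"ry":0,"rz":0.275},{"dx":-0.12,"dy":-0.097,"dz":0.025,"rx":0,"ry":0,"rz":0.275}]'
python3 -m inch '[{"dx":-0.05,"dy":-0.014,"dz":0.008,"rx":0,"ry":0,"rz":0.09},{"dx":-0.1,"dy":-0.028,"dz":0.016,"rx":0,"ry":0,"rz":0.18},{"dx":-0.149,"dy":-0.041,"dz":0.025,"rx":0,"ry":0,"rz":0.275},{"dx":-0.149,"dy":-0.041,"dz":0.025,"rx":0,"ry":0,"rz":0.275},{"dx":-0.149,"dy":-0.041,"dz":0.025,"rx":0,"ry":0,"rz":0.275}]'
python3 - <<'E'
from h import *
optics.grab_frame('top');optics.grab_frame('scene')
for c in('top','scene'):
  for n in('toggle0','big0','small0','pan_a'): print(c,n,[(np.round(r['bbox']).astype(int).tolist(),round(r['confidence'],2)) for r in nets.boxes_of(c,n)])
ci=optics.camera_info('top');print('case px',proj('top',Q((.1775,-.072),.01),ci),'tray px',proj('top',Q((.1775,.072),.01),ci))
s=Q((.1775+.0885,-.072-.038),.13); plan([(s,down(-2.3))])
P=[(.0885,.13)]
for th in range(90,-1,-10):
    t=np.radians(th); P.append((.0575-.075*np.cos(t)+.008*np.sin(t)+.011,.0565+.075*np.sin(t)+.008*np.cos(t)))
P.append((P[-1][0],P[-1][1]-.004))
P=np.array(P); D=P-P[0]
for k in range(0,len(P)): 
    b=P[0] if k<=5 else P[5]
    print(k,'dx %.3f dz %.3f'%(-(P[k]-b)[0]/.8,-(P[k]-b)[1]/.8))
E
```

```text
time: 40.65
tool_pos: [0.4242, 0.1325, 0.3287]
tool_rot: [-0.002, 0.175, 0.985, -0.003]
contact_force: [-0.3, 0.9, 0.6]
gripper_width: -0.003
grasp_force: 0.0
time: 41.05
tool_pos: [0.4488, 0.0164, 0.3328]
tool_rot: [-0.005, 0.385, 0.923, -0.004]
contact_force: [0.2, 0.1, -0.8]
gripper_width: 0.002
grasp_force: 0.0
time: 41.45
tool_pos: [0.4607, -0.1058, 0.3115]
tool_rot: [-0.005, 0.565, 0.825, -0.005]
contact_force: [-0.7, 0.8, -0.6]
gripper_width: -0.002
grasp_force: 0.0
time: 41.95
tool_pos: [0.474, -0.2257, 0.2933]
tool_rot: [-0.004, 0.72, 0.694, -0.005]
contact_force: [0.6, -0.2, 0.7]
gripper_width: -0.001
grasp_force: 0.0
top toggle0 [([258, 230, 26, 49], 0.6), ([380, 207, 15, 4], 0.43)]
top big0 [([392, 223, 6, 4], 0.48)]
top small0 []
top pan_a [([221, 231, 28, 45], 0.66), ([255, 232, 23, 45], 0.62), ([161, 250, 48, 30], 0.56), ([390, 260, 18, 18], 0.16)]
scene toggle0 []
scene big0 [([403, 241, 16, 25], 0.59)]
scene small0 []
scene pan_a [([407, 143, 26, 23], 0.83), ([353, 188, 33, 36], 0.8), ([381, 174, 29, 37], 0.7)]
case px [378.23843018 205.88388771] tray px [377.70566581 162.88924907]
call [0.002 0.004 0.205] [-0.007  0.003  0.001] rows 3.3
0 dx -0.000 dz -0.000
1 dx 0.015 dz -0.002
2 dx 0.031 dz -0.002
3 dx 0.048 dz 0.000
4 dx 0.063 dz 0.006
5 dx 0.078 dz 0.014
6 dx 0.013 dz 0.010
7 dx 0.024 dz 0.023
8 dx 0.032 dz 0.037
9 dx 0.038 dz 0.052
10 dx 0.041 dz 0.068
11 dx 0.041 dz 0.073
```

```bash

python3 -m inch '[{"dx":0.002,"dy":0.004,"dz":0.05,"rx":-0.007,"ry":0.003,"rz":0},{"dx":0.002,"dy":0.004,"dz":0.1,"rx":-0.007,"ry":0.003,"rz":0},{"dx":0.002,"dy":0.004,"dz":0.15,"rx":-0.007,"ry":0.003,"rz":0},{"dx":0.002,"dy":0.004,"dz":0.2,"rx":-0.007,"ry":0.003,"rz":0},{"dx":0.002,"dy":0.004,"dz":0.203,"rx":-0.007,"ry":0.003,"rz":0}]'
python3 -m inch '[{"dx":0.015,"dy":0,"dz":-0.002,"rx":0,"ry":0,"rz":0},{"dx":0.031,"dy":0,"dz":-0.002,"rx":0,"ry":0,"rz":0},{"dx":0.048,"dy":0,"dz":0,"rx":0,"ry":0,"rz":0},{"dx":0.063,"dy":0,"dz":0.006,"rx":0,"ry":0,"rz":0},{"dx":0.078,"dy":0,"dz":0.014,"rx":0,"ry":0,"rz":0}]'
python3 - <<'E'
from h import *
optics.grab_frame('top'); print([np.round(r['bbox']).tolist() for r in nets.boxes_of('top','lid')]); print(pose()[0],state()['contact_force'],Q((.1775+.026,-.11),.118))
E
```

```text
time: 42.95
tool_pos: [0.4715, -0.2247, 0.1262]
tool_rot: [-0.005, 0.721, 0.693, -0.002]
contact_force: [0.0, 0.1, -1.6]
gripper_width: -0.0
grasp_force: 0.0
time: 43.45
tool_pos: [0.4795, -0.1644, 0.1246]
tool_rot: [0.003, 0.72, 0.694, -0.001]
contact_force: [-10.8, -8.3, 25.2]
gripper_width: 0.001
grasp_force: 41.4
[[388.0, 193.0, 2.0, 12.0], [382.0, 161.0, 35.0, 42.0], [332.0, 180.0, 28.0, 11.0]]
[ 0.47944614 -0.16404173  0.12500343] [-7.93434493 -2.19473775 16.02905219] [ 0.47788793 -0.16309364  0.118     ]
```

The force and the sideways push show the finger linkage meeting the knob. I back off and turn the gripper 90° so that its narrow side faces the knob.

```bash

python3 -m inch '[{"dx":-0.015,"dy":-0.01,"dz":-0.03,"rx":0,"ry":0,"rz":0},{"dx":-0.02,"dy":-0.015,"dz":-0.08,"rx":0,"ry":0,"rz":0},{"dx":-0.02,"dy":-0.015,"dz":-0.12,"rx":0,"ry":0,"rz":0},{"dx":-0.02,"dy":-0.015,"dz":-0.12,"rx":0,"ry":0,"rz":0}]'
python3 -m inch '[{"dx":0,"dy":0,"dz":0,"rx":0,"ry":0,"rz":0.1},{"dx":0,"dy":0,"dz":0,"rx":0,"ry":0,"rz":0.19},{"dx":0,"dy":0,"dz":0,"rx":0,"ry":0,"rz":0.28},{"dx":0,"dy":0,"dz":0,"rx":0,"ry":0,"rz":0.37},{"dx":0,"dy":0,"dz":0,"rx":0,"ry":0,"rz":0.46}]'
python3 -m inch '[{"dx":0,"dy":0,"dz":0,"rx":0,"ry":0,"rz":0.1},{"dx":0,"dy":0,"dz":0,"rx":0,"ry":0,"rz":0.19},{"dx":0,"dy":0,"dz":0,"rx":0,"ry":0,"rz":0.28},{"dx":0,"dy":0,"dz":0,"rx":0,"ry":0,"rz":0.37},{"dx":0,"dy":0,"dz":0,"rx":0,"ry":0,"rz":0.46}]'
python3 -m inch '[{"dx":0,"dy":0,"dz":0,"rx":0,"ry":0,"rz":0.06},{"dx":0,"dy":0,"dz":0,"rx":0,"ry":0,"rz":0.127},{"dx":0,"dy":0,"dz":0,"rx":0,"ry":0,"rz":0.127}]'
python3 - <<'E'
from h import *
im=optics.grab_frame('top'); ci=optics.camera_info('top')
o=nets.outline_of('top','lid'); print([(np.round(r['bbox']).tolist(),round(r['confidence'],2)) for r in o])
for th in(30,40,50,60,70): # predicted px of free edge corners and knob tip
    t=np.radians(th); H=lambda r,n,l:Q((.1775+.0575-r*np.cos(t)+n*np.sin(t),-.072+l),.0565+r*np.sin(t)+n*np.cos(t))
    print(th,*[np.round(proj('top',H(*k),ci)) for k in((.115,.008,-.0625),(.115,.008,.0625),(.085,.05,0))])
im2=optics.grab_frame('scene');cs=optics.camera_info('scene')
print([(np.round(r['bbox']).tolist(),round(r['confidence'],2)) for r in nets.boxes_of('scene','lid')])
for th in(30,40,50,60,70):
    t=np.radians(th); H=lambda r,n,l:Q((.1775+.0575-r*np.cos(t)+n*np.sin(t),-.072+l),.0565+r*np.sin(t)+n*np.cos(t))
    q=np.array([proj('scene',H(*k),cs) for k in((.115,.008,-.0625),(.115,.008,.0625),(0,0,.0625),(0,0,-.0625),(.085,.05,0))]); a,b=q.min(0),q.max(0); print(th,np.round((a+b)/2),np.round(b-a))
t=np.radians(60);s=Q((.1775+.0575-.08*np.cos(t)+.008*np.sin(t)+.0145,-.072-.042),.0565+.08*np.sin(t)+.012)
plan([(s,down(-92.3))]); print(s)
E
```

```text
time: 43.95
tool_pos: [0.4679, -0.1794, 0.2227]
tool_rot: [0.005, 0.721, 0.693, 0.002]
contact_force: [1.4, -0.4, 0.2]
gripper_width: -0.005
grasp_force: 0.0
time: 44.45
tool_pos: [0.4649, -0.1777, 0.2154]
tool_rot: [-0.001, 0.914, 0.406, -0.0]
contact_force: [0.2, -0.2, -0.7]
gripper_width: 0.002
grasp_force: 0.0
time: 44.95
tool_pos: [0.4649, -0.1777, 0.2154]
tool_rot: [-0.001, 0.997, 0.073, -0.001]
contact_force: [-0.9, 0.2, 0.1]
gripper_width: 0.002
grasp_force: 0.0
time: 45.25
tool_pos: [0.4649, -0.1779, 0.2155]
tool_rot: [-0.001, 1.0, -0.019, -0.001]
contact_force: [-0.6, -0.8, 0.5]
gripper_width: -0.002
grasp_force: 0.0
[([393.0, 204.0, 17.0, 45.0], 0.6), ([255.0, 232.0, 26.0, 49.0], 0.57)]
30 [372. 221.] [372. 179.] [389. 199.]
40 [377. 220.] [377. 178.] [395. 199.]
50 [383. 220.] [383. 177.] [401. 198.]
60 [390. 219.] [389. 177.] [407. 198.]
70 [397. 219.] [396. 176.] [413. 199.]
[([258.0, 242.0, 29.0, 55.0], 0.96), ([321.0, 223.0, 18.0, 19.0], 0.24)]
30 [262. 246.] [42. 53.]
40 [260. 245.] [38. 54.]
50 [258. 245.] [33. 54.]
60 [255. 246.] [28. 54.]
70 [251. 246.] [24. 52.]
call [ 0.01  -0.004  0.098] [-0.001  0.001  0.001] rows 1.6
[ 0.47336822 -0.17584945  0.13778203]
```

```bash

python3 -m inch '[{"dx":0.01,"dy":-0.004,"dz":0.04,"rx":0,"ry":0,"rz":0},{"dx":0.01,"dy":-0.004,"dz":0.08,"rx":0,"ry":0,"rz":0},{"dx":0.01,"dy":-0.004,"dz":0.098,"rx":0,"ry":0,"rz":0},{"dx":0.01,"dy":-0.004,"dz":0.098,"rx":0,"ry":0,"rz":0}]'
python3 -m inch '[{"dx":0,"dy":-0.002,"dz":0.015,"rx":0,"ry":0,"rz":0},{"dx":0,"dy":-0.003,"dz":0.033,"rx":0,"ry":0,"rz":0},{"dx":0,"dy":-0.01,"dz":0.038,"rx":0,"ry":0,"rz":0},{"dx":0,"dy":-0.0145,"dz":0.042,"rx":0,"ry":0,"rz":0},{"dx":0,"dy":-0.0145,"dz":0.042,"rx":0,"ry":0,"rz":0}]'
python3 - <<'E'
from h import *
print(pose()[0],Q((.1775+.0575-.0302,-.114),.1044))
E
```

```text
time: 45.85
tool_pos: [0.4713, -0.1752, 0.1351]
tool_rot: [-0.002, 1.0, -0.02, -0.003]
contact_force: [-0.6, 0.7, -0.3]
gripper_width: 0.001
grasp_force: 0.0
time: 46.35
tool_pos: [0.4734, -0.164, 0.1041]
tool_rot: [-0.0, 1.0, -0.02, -0.001]
contact_force: [-0.4, -0.3, -0.3]
gripper_width: 0.001
grasp_force: 0.0
[ 0.47343953 -0.16400395  0.10412552] [ 0.47383861 -0.16423076  0.1044    ]
```

```bash

python3 -m inch '[{"dx":0,"dy":-0.005,"dz":0.005,"rx":0,"ry":0,"rz":0},{"dx":0,"dy":-0.0095,"dz":0.0105,"rx":0,"ry":0,"rz":0},{"dx":0,"dy":-0.0135,"dz":0.0165,"rx":0,"ry":0,"rz":0},{"dx":0,"dy":-0.017,"dz":0.0225,"rx":0,"ry":0,"rz":0},{"dx":0,"dy":-0.02,"dz":0.029,"rx":0,"ry":0,"rz":0}]'
python3 -m inch '[{"dx":0,"dy":-0.0025,"dz":0.0065,"rx":0,"ry":0,"rz":0},{"dx":0,"dy":-0.004,"dz":0.0135,"rx":0,"ry":0,"rz":0},{"dx":0,"dy":-0.0055,"dz":0.0205,"rx":0,"ry":0,"rz":0},{"dx":0,"dy":-0.0055,"dz":0.0225,"rx":0,"ry":0,"rz":0},{"dx":0,"dy":-0.0055,"dz":0.0225,"rx":0,"ry":0,"rz":0}]'
```

```text
time: 46.85
tool_pos: [0.4742, -0.1481, 0.0808]
tool_rot: [-0.0, 1.0, -0.02, -0.0]
contact_force: [0.6, 0.2, 1.8]
gripper_width: -0.004
grasp_force: 0.8
time: 47.35
tool_pos: [0.4741, -0.144, 0.0644]
tool_rot: [-0.001, 1.0, -0.02, -0.001]
contact_force: [-5.9, 3.4, 13.0]
gripper_width: -0.004
grasp_force: 6.3
```

```bash

python3 -m inch '[{"dx":0,"dy":0,"dz":0.002,"rx":0,"ry":0,"rz":0},{"dx":0,"dy":0,"dz":0.004,"rx":0,"ry":0,"rz":0},{"dx":0,"dy":0,"dz":0.004,"rx":0,"ry":0,"rz":0}]'
python3 -m inch '[{"dx":0,"dy":0,"dz":-0.06,"rx":0,"ry":0,"rz":0},{"dx":0,"dy":0,"dz":-0.12,"rx":0,"ry":0,"rz":0},{"dx":0,"dy":0,"dz":-0.18,"rx":0,"ry":0,"rz":0},{"dx":0,"dy":0,"dz":-0.24,"rx":0,"ry":0,"rz":0},{"dx":0,"dy":0,"dz":-0.3,"rx":0,"ry":0,"rz":0}]'
python3 -m inch '[{"dx":-0.05,"dy":-0.04,"dz":0,"rx":0,"ry":0,"rz":0},{"dx":-0.08,"dy":-0.04,"dz":0,"rx":0,"ry":0,"rz":0},{"dx":-0.08,"dy":-0.04,"dz":0,"rx":0,"ry":0,"rz":0},{"dx":-0.08,"dy":-0.04,"dz":0,"rx":0,"ry":0,"rz":0}]'
python3 - <<'E'
from h import *
for c in('top','scene'):
    snap(c,'f_'+c); ci=optics.camera_info(c)
    for n in('lid','toggle0','big0','pan_a','bobbin','glue','scissors'): print(c,n,[(np.round(r['bbox']).astype(int).tolist(),round(r['confidence'],2)) for r in nets.boxes_of(c,n)][:3])
    for th in(0,3,6,10):
        t=np.radians(th); H=lambda r,n,l:Q((.1775+.0575-r*np.cos(t)+n*np.sin(t),-.072+l),.0565+r*np.sin(t)+n*np.cos(t))
        q=np.array([proj(c,H(*k),ci) for k in((.115,.008,-.0625),(.115,.008,.0625),(0,.008,.0625),(0,.008,-.0625))]); k=proj(c,H(.085,.05,0),ci); print(th,np.round(q,1).tolist(),np.round(k,1))
    # brass knob by colour
    im=cv2.imread('pics/f_%s.png'%c); h=cv2.cvtColor(im,cv2.COLOR_BGR2HSV); x0,y0=(355,180) if c=='top' else (235,215)
    m=((h[...,1]>110)&(h[...,2]>110)).astype(np.uint8)[y0:y0+55,x0:x0+55]; n_,_,st,ce=cv2.connectedComponentsWithStats(m)
    print('bright',[(st[i,4],np.round(ce[i]+[x0,y0],1).tolist()) for i in range(1,n_) if st[i,4]>8])
E
```

```text
time: 47.65
tool_pos: [0.4742, -0.1441, 0.0642]
tool_rot: [-0.001, 1.0, -0.02, -0.002]
contact_force: [-15.0, 7.6, 30.7]
gripper_width: -0.003
grasp_force: 15.5
time: 48.15
tool_pos: [0.4738, -0.1443, 0.3009]
tool_rot: [-0.0, 1.0, -0.02, -0.001]
contact_force: [-0.2, -0.2, 0.5]
gripper_width: -0.001
grasp_force: 0.0
time: 48.55
tool_pos: [0.4115, -0.1099, 0.2994]
tool_rot: [-0.0, 1.0, -0.02, -0.001]
contact_force: [0.0, -0.3, 0.7]
gripper_width: -0.003
grasp_force: 0.0
top lid [([376, 210, 28, 39], 0.55)]
top toggle0 []
top big0 [([374, 211, 27, 45], 0.47)]
top pan_a [([219, 233, 25, 46], 0.89), ([162, 250, 50, 25], 0.79), ([256, 230, 24, 52], 0.59)]
top bobbin [([301, 236, 15, 16], 0.6), ([237, 225, 68, 72], 0.18)]
top glue [([241, 225, 71, 72], 0.66), ([255, 141, 12, 18], 0.54)]
top scissors [([328, 249, 45, 22], 0.75), ([382, 160, 34, 40], 0.27)]
0 [[362.8, 222.9], [362.6, 183.1], [399.2, 183.8], [400.1, 223.5]] [374.5 200.7]
3 [[363.2, 222.7], [363.0, 182.7], [399.3, 183.8], [400.2, 223.5]] [375.7 200.5]
6 [[363.8, 222.4], [363.6, 182.3], [399.5, 183.8], [400.3, 223.5]] [376.9 20
[... 358 characters left out ...]
382, 174, 26, 35], 0.96), ([406, 145, 30, 25], 0.85), ([292, 291, 49, 52], 0.7)]
scene bobbin [([403, 239, 14, 26], 0.26)]
scene glue [([404, 241, 9, 23], 0.69)]
scene scissors [([292, 208, 42, 22], 0.53)]
0 [[271.9, 226.1], [290.4, 253.9], [258.5, 271.3], [241.0, 242.1]] [271.4 237.3]
3 [[271.6, 225.2], [290.1, 253.1], [258.3, 271.4], [240.9, 242.2]] [270.5 237. ]
6 [[271.1, 224.4], [289.7, 252.3], [258.2, 271.5], [240.7, 242.2]] [269.5 236.7]
10 [[270.4, 223.3], [289.1, 251.3], [258.1, 271.6], [240.6, 242.3]] [268.1 236.5]
bright [(np.int32(1208), [251.0, 235.1]), (np.int32(50), [282.0, 235.9]), (np.int32(66), [270.5, 234.5]), (np.int32(16), [288.0, 247.1]), (np.int32(29), [285.8, 267.7])]
```

The lid stopped hard at the shut height (0.064 m under 30 N), and the knob's position agrees with it being shut. The arm is clear, so I hand in.

```bash
python3 -c "
from h import *
print(ticket.job_done())"
```

```text
the job is handed in; nothing more can be done
None
```

The job is handed in: the two large beads and the only toggle I found are in the shut case, the two small beads are in the stock tray, and both empty pans are back upright on the mat.

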